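# Unpile the plug-in modules and dock each one

### The job

The lab session is over: take the two piles of plug-in modules apart and set each of the five modules upright and flat on the floor of its own dock, the one tray of its shape and size (several would also fit loosely in a bigger tray, which is wrong). Keep every module upright throughout, and leave them all released and at rest.

Things in the scene. Friction and masses are not known exactly. Their poses are not given: they have to be found in the camera images.
- supply_module: The long oblong plug-in module, 104 x 52 x 40 mm high (x, y, z), about 0.3 kg, the bottom one of one of the two piles. Same black case and blue top as the other modules. Origin: centre of its underside, z up. x along its 104 mm length; either way round is fine.
- transformer_module: The big square module, 60 x 60 x 40 mm high, about 0.3 kg, the bottom one of the other pile. Same black case and blue top as the other modules. Origin: centre of its underside, z up. x and y along its sides; any quarter turn is fine.
- meter_module: The round module, diameter 48 mm, 40 mm high, about 0.15 kg, lying second in one of the piles (which pile varies). Same black case and blue top as the other modules. Origin: centre of its underside, z up.
- relay_module: The small oblong module, 56 x 34 x 40 mm high, about 0.13 kg, lying second in the other pile (which pile varies). Same black case and blue top as the other modules. Origin: centre of its underside, z up. x along its 56 mm length; either way round is fine.
- switch_module: The smallest module, 28 x 28 mm square, 40 mm high, about 0.07 kg, on top of the three-high pile, which is always the one standing on the long supply module. Same black case and blue top as the other modules. Origin: centre of its underside, z up. x and y along its sides; any quarter turn is fine.
- supply_dock: The long oblong dock, a shallow grey plastic tray with a black floor, inside 120 x 68 mm (x, y), outside 128 x 76 mm, for the long supply module. Fixed to the table. Flat floor 4 mm above the table, rim 4 mm thick and 10 mm high above the table. Origin: centre of its underside, at table height, z up. Its x and y run along its sides, x along the long one.
- transformer_dock: The big square dock, a shallow grey plastic tray with a black floor, inside 76 x 76 mm, outside 84 x 84 mm, for the big square transformer module. Fixed to the table. Flat floor 4 mm above the table, rim 4 mm thick and 10 mm high above the table. Origin: centre of its underside, at table height, z up. Its x and y run along its sides.
- meter_dock: The round dock, a shallow grey plastic tray with a black floor, inside diameter 64 mm, outside 72 mm, for the round meter module. Fixed to the table. Flat floor 4 mm above the table, rim 4 mm thick and 10 mm high above the table. Origin: centre of its underside, at table height, z up.
- relay_dock: The small oblong dock, a shallow grey plastic tray with a black floor, inside 72 x 50 mm (x, y), outside 80 x 58 mm, for the small oblong relay module. Fixed to the table. Flat floor 4 mm above the table, rim 4 mm thick and 10 mm high above the table. Origin: centre of its underside, at table height, z up. Its x and y run along its sides, x along the long one.
- switch_dock: The smallest square dock, a shallow grey plastic tray with a black floor, inside 44 x 44 mm, outside 52 x 52 mm, for the smallest module. Fixed to the table. Flat floor 4 mm above the table, rim 4 mm thick and 10 mm high above the table. Origin: centre of its underside, at table height, z up. Its x and y run along its sides.

How it is judged (in metres and radians):
At the end, for the whole second after the job is handed in: Each of the five modules lies in its own dock: centre within 13 mm of the dock's centre, underside on the dock floor (less than 7.5 mm above the table; the floor is at 4 mm), upright within 0.06 rad, still and released (horizontal distance between supply_module and supply_dock below 0.013 m and z of supply_module in the frame of supply_dock below 0.0075 m and angle between each of supply_module, transformer_module, meter_module, relay_module, switch_module's own z axis and vertical below 0.06 rad and linear speed of each of supply_module, transformer_module, meter_module, relay_module, switch_module below 0.02 m/s and contact force between each of supply_module, transformer_module, meter_module, relay_module, switch_module and the fingers below 0.05 N and horizontal distance between transformer_module and transformer_dock below 0.013 m and z of transformer_module in the frame of transformer_dock below 0.0075 m and horizontal distance between meter_module and meter_dock below 0.013 m and z of meter_module in the frame of meter_dock below 0.0075 m and horizontal distance between relay_module and relay_dock below 0.013 m and z of relay_module in the frame of relay_dock below 0.0075 m and horizontal distance between switch_module and switch_dock below 0.013 m and z of switch_module in the frame of switch_dock below 0.0075 m); the robot touches nothing.
It fails at once if a module is tipped more than 0.6 rad from upright (angle between any of supply_module, transformer_module, meter_module, relay_module, switch_module's own z axis and vertical above 0.6 rad).
It also fails if it takes over 144 s, if anything falls off the work surface, if the arm or the gripper's body presses on something with over 40 N, if the wrist force passes 120 N, or if a joint passes its speed limit or range.

### The arm

A 7-joint arm with a two-finger parallel gripper is mounted at the origin on the work surface. World frame = base frame: x ahead of the robot, y to its left, z up, the work surface at z = 0. Lengths are in mm, angles in degrees, forces in N, time in s.
With the tool pointing down it reaches from about 400 to 850 mm from the base axis. Payload 4.5 kg.
Tool frame: the origin (TCP) lies midway between the tips of the shut fingers; the grasp point (between the pads) lies 19 mm behind it; x points along the fingers, y is the direction in which the jaws open and shut, and the axes are right-handed (so a half turn about x gives the same grasp; the last joint's range is limited). The gripper opens to 85 mm and grips with 20 to 120 N. Pads are 22 mm wide; open, the fingers measure 114 mm over their backs; the gripper's body (76 mm by 85 mm) begins 54 mm behind the grasp point. The pads swing forward as they close: fully open they stand 13 mm farther back than shut.
Start: joints at [74.072, 39.483, -11.15, 89.685, 9.013, 51.709, -12.324], TCP at [191.762, -594.879, 231.317] pointing down, gripper open.
Joint ranges: [-172.22, 172.22], [-26.19, 119.32], [-84.43, 86.54], [7.71, 146.69], [-57.33, 237.33], [2.42, 119.75], [-152.13, 152.13]. Speed limits (degrees/s): [147.25, 147.25, 180, 180, 180, 180, 180].

### API

Orientations are given as a 3x3 rotation matrix whose columns are the frame's x, y, z axes.
In Python, from station import get_obs, grab_frame, close_job, search_frame, spot_point gives the robot as it stands.
- The arm moves only by the tool jog_arm, never from a script. Its argument "motion" is a list of rows, each an object with "slide": the shift along the world's x, y, z in cm, a list of three; "yaw": the turn about the world's z in rad; "grip": the finger opening in cm, from 0 to 8.54. A call has exactly 5 rows; each row shifts and turns the pose as measured when the row begins; what a row does not reach is not made up. A row lasts 1/12 s, in which the tool goes at most 41.7 mm and 7.16 degrees, less where a joint would pass 70% of its speed; a pose out of reach is approached as far as the arm can. A call with a gripper value outside its range is refused whole. The fingers move at their own pace and stop on an object; "force" is the grip in N (left out, the last holds). Time passes only in rows, so rows that do not move let the fingers close, or fill a call up. It gives the time, the measured TCP pose, the force and the opening at its end, in the units of the state.
- get_obs(): the state, without advancing time (a new reading comes with each control period).
- grab_frame(name): name is "scene" or "top" or "wrist"; returns a dict with "frame" (384x512x3 uint8, blue, green, red), "fx", "fy", "cx", "cy" (pixels), "rvec" (rotation vector, rad) and "tvec" (3), from world to camera coordinates, as OpenCV has them; the wrist camera has in their place "tool_from_camera" (4x4, takes a point from camera to tool coordinates, whose origin is the TCP and whose axes are the tool frame's). Camera axes: x right, y down, z forward; pixel columns grow to the right and rows downward; lengths in mm; the calibration is good to about 2 mm. A picture is of the moment at which its call begins: read the wrist's pose just before it. There is no depth.
- close_job(): hands the job in, once; it reports no verdict.
Trained networks look in the newest picture that a camera, given by its name, has taken for a name from the list of things; names that differ only in an ending like _2 or _b are one class to them, and where a whole thing is asked for, a point or a joint stands for the part that bears it (a point fixed in the world has none). Each returns a list of dicts, best first, with "conf" (0 to 1); they miss things now and then, are a little off and sometimes report something else, mostly with a low value. They report only what shows in the picture. A call takes as long as a camera call.
- search_frame(thing, camera): "bbox" ([left, top, right, bottom] in pixels, round what is visible of it).
- spot_point(thing, camera): "at" ([column, row] in pixels: a listed point, or the origin of a listed thing).
The state is a dict: "clock": time; "joint_positions": joint angles; "dq": joint speeds; "joint_torque": joint torques, N m; "tcp_pos": TCP position; "ee_rot": TCP orientation; "ft_force": force on the tool from outside, world axes, zero at the start; "wrist_torque": the same for the moment, N m; "finger_gap": finger opening in mm.
Only numpy, scipy, OpenCV 4.12 (cv2) and the standard library are available. Lean on these libraries where they do the work, as an engineer would, in place of code of your own. Each camera call takes 0.05 s, during which the arm holds its last target. There are 200 camera calls.

## Working session

There is one attempt and no reset: what is moved stays moved. The work goes in short steps, Python scripts to look and compute and a tool call to move; the robot and the scene stay as the last step left them, time stands still between calls to the robot, and variables do not carry over. Pictures are saved under pics/ and viewed, about 12 in all and at most 16, crops included, and the job is handed in when it is done.

Besides the shell and the picture viewer there is one more tool, called after "Request:" as name(argument=value, ...), one argument or row to a line, values as JSON. jog_arm: Moves the arm, as the interface text tells. Its arguments: {"type":"object","properties":{"motion":{"type":"array"},"force":{"type":"number"}},"required":["motion"]}

```bash
ls; mkdir -p pics; cat > h.py <<'E'
import numpy as np, cv2
from station import *
def ray(f,uv,st=None):
    K=np.array([[f['fx'],0,f['cx']],[0,f['fy'],f['cy']],[0,0,1.]])
    d=np.linalg.inv(K)@np.array([uv[0],uv[1],1.])
    if 'rvec' in f:
        R=cv2.Rodrigues(np.array(f['rvec'],float))[0]; t=np.array(f['tvec'],float).ravel()
        return -R.T@t, R.T@d
    T=np.array(f['tool_from_camera']); R=np.array(st['ee_rot'])
    return np.array(st['tcp_pos'])+R@T[:3,3], R@T[:3,:3]@d
def at(f,uv,z,st=None):
    o,d=ray(f,uv,st); return o+d*(z-o[2])/d[2]
def proj(f,P,st=None):
    P=np.atleast_2d(np.array(P,float)); K=np.array([[f['fx'],0,f['cx']],[0,f['fy'],f['cy']],[0,0,1.]])
    if 'rvec' in f:
        R=cv2.Rodrigues(np.array(f['rvec'],float))[0]; c=P@R.T+np.array(f['tvec'],float).ravel()
    else:
        T=np.array(f['tool_from_camera']); R=np.array(st['ee_rot'])
        c=((P-np.array(st['tcp_pos']))@R-T[:3,3])@T[:3,:3]
    q=c@K.T; return q[:,:2]/q[:,2:]
E
cat > look.py <<'E'
from h import *
s=get_obs(); print(s['clock'],s['tcp_pos'],s['finger_gap']); print(np.round(s['ee_rot'],3))
M=['supply','transformer','meter','relay','switch']
zt={'supply':40,'transformer':40,'meter':80,'relay':80,'switch':120}
for c in ['top','scene']:
    f=grab_frame(c); cv2.imwrite(f'pics/{c}0.png',f['frame']); print(c,at(f,(256,192),0).round(), ray(f,(256,192))[0].round())
    for m in M:
        for k in ['module','dock']:
            n=f'{m}_{k}'
            for r in spot_point(n,c)[:2]:
                z=0 if k=='dock' else zt[m]-40
                print(c,n,np.round(r['at']),round(r['conf'],2),at(f,r['at'],z).round(1))
E
python3 look.py; python3 -c "
import cv2,numpy as np
a=cv2.imread('pics/top0.png');cv2.imwrite('pics/top0b.png',cv2.resize(a,(800,600)))"
```

```text
pics
0.0 [ 191.47483135 -594.27028925  230.48232893] 85.26397179765247
[[-0.001  0.307 -0.952]
 [ 0.002 -0.952 -0.307]
 [-1.    -0.002  0.   ]]
top [558.   9.   0.] [ 418.   10. 1503.]
top supply_module [214. 229.] 0.7 [440.5 140.5   0. ]
top supply_dock [388. 207.] 0.94 [ 516.4 -408.2    0. ]
top transformer_module [301. 235.] 0.6 [ 424.5 -133.3    0. ]
top transformer_module [335. 181.] 0.36 [ 597.  -242.3    0. ]
top transformer_dock [333. 181.] 0.58 [ 594.7 -235.9    0. ]
top transformer_dock [122. 215.] 0.46 [479.7 427.9   0. ]
top meter_module [214. 229.] 0.68 [439.9 137.   40. ]
top meter_dock [122. 213.] 0.59 [486.7 426.9   0. ]
top relay_module [250. 171.] 0.51 [619.5  28.6  40. ]
top relay_module [334. 180.] 0.31 [ 594.4 -231.9   40. ]
top relay_dock [252. 169.] 0.62 [630.8  23.8   0. ]
top switch_module [208. 230.] 0.5 [436.5 148.6  80. ]
top switch_dock [329. 184.] 0.56 [ 587.6 -223.5    0. ]
top switch_dock [180. 172.] 0.52 [618.1 248.9   0. ]
scene [504.  -3.  -0.] [849. 531. 858.]
scene supply_module [312. 217.] 0.94 [426.4 143.3   0. ]
scene supply_dock [184. 109.] 0.82 [ 517.1 -411.3   -0. ]
scene transformer_module [250. 148.] 0.81 [ 428.5 -149.2    0. ]
scene transformer_module [257. 141.] 0.34 [ 396.9 -162.8    0. ]
scene meter_module [304. 210.] 0.73 [449.8 134.4  40. ]
scene meter_dock [374. 322.] 0.92 [482.  430.3   0. ]
scene relay_module [253. 142.] 0.76 [ 430.1 -132.3   40. ]
scene relay_module [310. 202.] 0.46 [423.3 122.7  40. ]
scene relay_dock [220. 218.] 0.77 [628.9  15.    0. ]
scene switch_module [310. 200.] 0.65 [439.6 138.1  80. ]
scene switch_dock [270. 290.] 0.62 [629.  247.1   0. ]
scene switch_dock [220. 216.] 0.38 [625.4  11.5   0. ]
```

View pics/top0b.png

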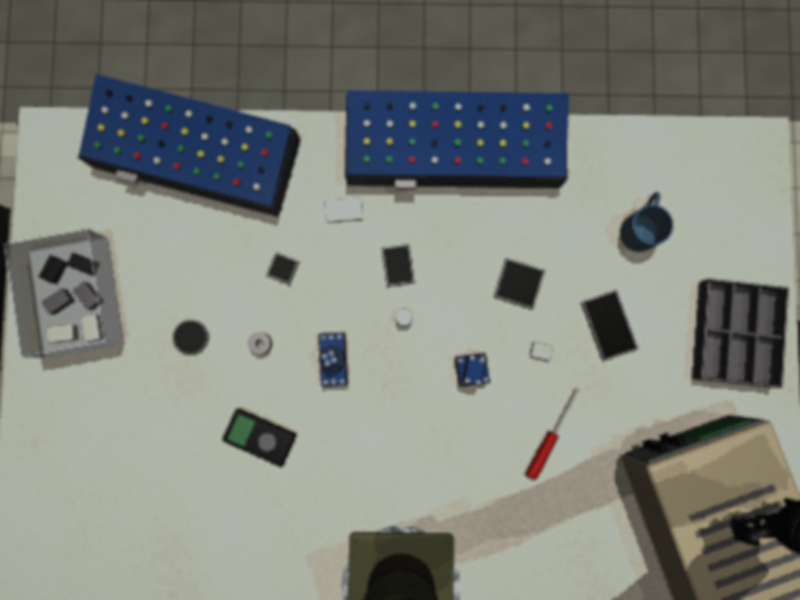

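View pics/scene0.png

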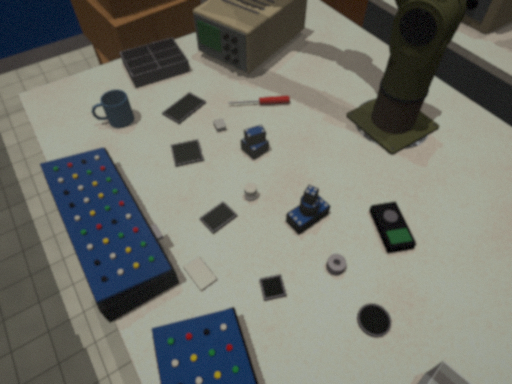

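The top view shows five docks: meter (190,338), switch (283,268), relay (398,266), transformer (520,283) and supply (610,325). The piles are at (333,360), three high, and at (472,370). The scene view agrees. Next I fit the dock outlines.

```bash
cat > docks.py <<'E'
from h import *
f=grab_frame('top'); g=cv2.cvtColor(f['frame'],cv2.COLOR_BGR2GRAY)
s=1.5625
for n,(u,v) in dict(meter=(190,338),switch=(283,268),relay=(398,266),transformer=(520,283),supply=(610,325),pile3=(333,360),pile2=(472,370)).items():
    u,v=int(u/s),int(v/s); r=26; c=cv2.resize(g[v-r:v+r,u-r:u+r],None,fx=8,fy=8,interpolation=cv2.INTER_CUBIC)
    for th in (75,110):
        b=(c<th).astype(np.uint8); k,l,st,ce=cv2.connectedComponentsWithStats(b); i=l[c.shape[0]//2,c.shape[1]//2]
        if i==0: i=1+np.argmax(st[1:,4])
        ct=max(cv2.findContours((l==i).astype(np.uint8),0,1)[0],key=cv2.contourArea)
        z=4 if 'pile' not in n else 30
        P=np.array([at(f,((p[0]+.5)/8+u-r-.5,(p[1]+.5)/8+v-r-.5),z)[:2] for p in ct[:,0]],np.float32)
        q=cv2.minAreaRect(P); bx=cv2.boxPoints(q); e=[bx[1]-bx[0],bx[2]-bx[1]]; e=max(e,key=np.linalg.norm)
        print(n,th,np.round(q[0]),np.round(q[1]),'long ang',round(np.degrees(np.arctan2(e[1],e[0]))%180,1))
E
python3 docks.py
```

```text
meter 75 [479. 429.] [65. 64.] long ang 42.1
meter 110 [478. 428.] [70. 69.] long ang 48.6
switch 75 [620. 248.] [45. 45.] long ang 68.5
switch 110 [619. 248.] [51. 51.] long ang 159.5
relay 75 [628.  14.] [74. 50.] long ang 9.6
relay 110 [628.  14.] [80. 56.] long ang 9.3
transformer 75 [ 594. -231.] [77. 78.] long ang 162.7
transformer 110 [ 594. -231.] [82. 85.] long ang 162.5
supply 75 [ 512. -413.] [121.  73.] long ang 19.6
supply 110 [ 511. -412.] [126.  78.] long ang 19.6
pile3 75 [436. 140.] [101.  52.] long ang 4.2
pile3 110 [435. 140.] [109.  56.] long ang 4.2
pile2 75 [ 419. -133.] [60. 61.] long ang 99.9
pile2 110 [ 416. -134.] [70. 65.] long ang 9.6
```

Request:
jog_arm(
  motion=[
    {"slide": [0, 0, 3.5], "yaw": 0, "grip": 8.5},
    {"slide": [1, 2, 3], "yaw": 0, "grip": 8.5},
    {"slide": [1.5, 3.5, 0], "yaw": 0, "grip": 8.5},
    {"slide": [1.5, 3.5, 0], "yaw": 0, "grip": 8.5},
    {"slide": [1.5, 3.5, 0], "yaw": 0, "grip": 8.5},
  ],
)

```text
clock: 1.57
tcp_pos: [241.6, -474.2, 297.1]
ee_rot: [[-0.002, 0.291, -0.957], [-0.006, -0.957, -0.291], [-1.0, 0.005, 0.003]]
ft_force: [0.6, 0.2, -0.4]
finger_gap: 85.0
```

Request:
jog_arm(
  motion=[
    {"slide": [1.8, 3.6, 0], "yaw": 0, "grip": 8.5},
    {"slide": [1.8, 3.6, 0], "yaw": 0, "grip": 8.5},
    {"slide": [1.8, 3.6, 0], "yaw": 0, "grip": 8.5},
    {"slide": [1.8, 3.6, 0], "yaw": 0, "grip": 8.5},
    {"slide": [1.8, 3.6, 0], "yaw": 0, "grip": 8.5},
  ],
)

```text
clock: 1.98
tcp_pos: [332.8, -287.3, 298.9]
ee_rot: [[0.001, 0.286, -0.958], [-0.01, -0.958, -0.286], [-1.0, 0.01, 0.001]]
ft_force: [1.9, -0.1, 0.2]
finger_gap: 85.2
```

Request:
jog_arm(
  motion=[
    {"slide": [1.8, 3.6, 0], "yaw": 0, "grip": 8.5},
    {"slide": [1.8, 3.6, 0], "yaw": 0, "grip": 8.5},
    {"slide": [1.8, 3.4, 0], "yaw": 0, "grip": 8.5},
    {"slide": [1.5, 2.5, 0], "yaw": 0, "grip": 8.5},
    {"slide": [0, 0, 0], "yaw": 0, "grip": 8.5},
  ],
)

```text
clock: 2.4
tcp_pos: [407.9, -141.8, 301.0]
ee_rot: [[0.009, 0.298, -0.954], [-0.008, -0.954, -0.299], [-1.0, 0.01, -0.006]]
ft_force: [0.2, 0.2, 0.0]
finger_gap: 85.3
```

```bash
cat > w.py <<'E'
from h import *
import sys
s=get_obs(); f=grab_frame('wrist'); n=sys.argv[1]; cv2.imwrite(f'pics/{n}.png',f['frame'])
np.save('pics/'+n+'.npy',dict(f=f,s=s),allow_pickle=True)
print(s['clock'],np.round(s['tcp_pos'],1),np.round(s['ee_rot'],3).tolist(),s['finger_gap'])
for m in sys.argv[2:]:
    t,z=m.split(':')
    for r in search_frame(t,'wrist')[:2]: print(t,np.round(r['bbox']),round(r['conf'],2))
    for r in spot_point(t,'wrist')[:2]: print(t,np.round(r['at']),round(r['conf'],2),at(f,r['at'],float(z),s).round(1))
E
python3 w.py w1 relay_module:40 meter_module:40 transformer_module:0; python3 -c "
from h import *
d=np.load('pics/w1.npy',allow_pickle=True).item(); print(np.round(d['f']['tool_from_camera'],2), d['f']['fx'])"
```

```text
2.4 [ 407.9 -141.8  301. ] [[0.009, 0.298, -0.954], [-0.008, -0.954, -0.299], [-1.0, 0.01, -0.006]] 85.29863563503352
relay_module [252. 146.] 0.71 [ 420.5 -135.9   40. ]
meter_module [ 8. 39. 59. 87.] 0.92
meter_module [43. 66.] 0.61 [438.  138.6  40. ]
transformer_module [227. 114. 276. 171.] 0.73
transformer_module [252. 141.] 0.85 [ 422.1 -136.2    0. ]
[[   0.     -0.29    0.96 -143.17]
 [   1.     -0.     -0.     -1.21]
 [   0.      0.96    0.29  -74.61]
 [   0.      0.      0.      1.  ]] 304.21576417614926
```

View pics/w1.png

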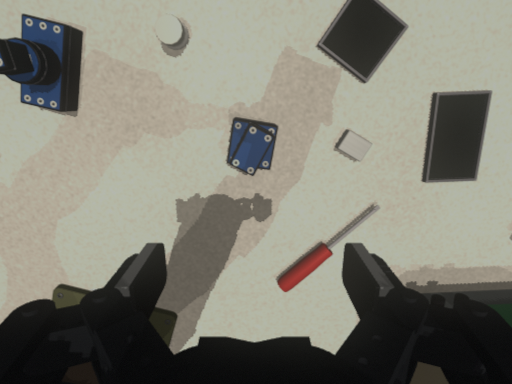

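The wrist view shows the two-high pile at (252,146), with the relay on top of the transformer, and the pile with the meter and switch on the supply at (45,65). I zoom in to fit the relay's angle.

```bash
python3 - <<'E'
from h import *
a=cv2.imread('pics/w1.png')[105:185,210:295]; cv2.imwrite('pics/w1c.png',cv2.resize(a,None,fx=7,fy=7,interpolation=cv2.INTER_CUBIC))
E
```

```text
(no output)
```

View pics/w1c.png

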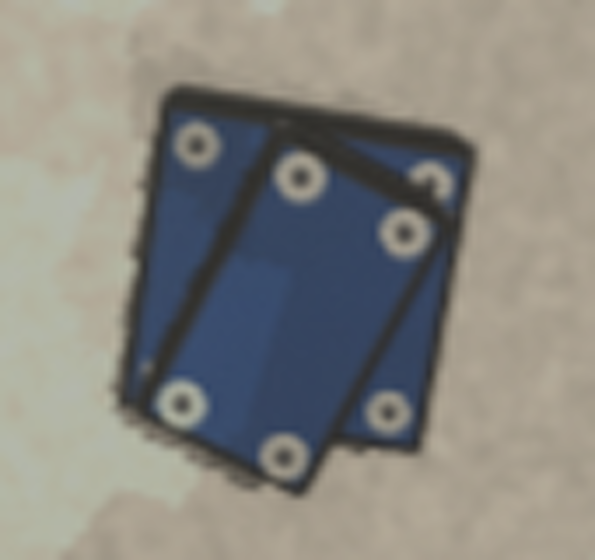

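```bash
cat > crop.py <<'E'
from h import *
def pts(n,uv,off,s,z):
    d=np.load(f'pics/{n}.npy',allow_pickle=True).item()
    return np.array([at(d['f'],((u+.5)/s+off[0]-.5,(v+.5)/s+off[1]-.5),z,d['s']) for u,v in uv])
def ang(a,b): return np.degrees(np.arctan2(b[1]-a[1],b[0]-a[0]))%180
E
python3 - <<'E'
from crop import *
P=pts('w1',[(300,178),(405,233),(283,457),(182,404)],(210,105),7,80)
print(P.mean(0),ang(P[2],P[1]),ang(P[3],P[0]),ang(P[0],P[1]),np.linalg.norm(P[0]-P[3]),np.linalg.norm(P[0]-P[1]))
Q=pts('w1',[(197,145),(388,412),(430,185)],(210,105),7,40)
print((Q[0]+Q[1])/2,ang(Q[0],Q[2]),ang(Q[1],Q[2]),np.linalg.norm(Q[0]-Q[2]),np.linalg.norm(Q[1]-Q[2]))
E
```

```text
[ 420.64369455 -135.17037055   80.        ] 169.12302656910956 169.34582878362158 79.95573726115457 43.869684077270435 20.103603150925704
[ 421.63803073 -135.39587291   40.        ] 97.69046482770328 7.592497612396747 44.209758658761615 43.95655832994123
```

Request:
jog_arm(
  motion=[
    {"slide": [0.4, 0.2, -3.5], "yaw": -0.1, "grip": 8.5},
    {"slide": [0.4, 0.2, -3.5], "yaw": -0.1, "grip": 8.5},
    {"slide": [0.4, 0.2, -3.5], "yaw": -0.1, "grip": 8.5},
    {"slide": [0.1, 0.1, -3.5], "yaw": -0.1, "grip": 8.5},
    {"slide": [0, 0, -3.5], "yaw": -0.09, "grip": 8.5},
  ],
)

```text
clock: 3.17
tcp_pos: [422.1, -151.7, 127.1]
ee_rot: [[0.019, -0.235, -0.972], [-0.028, -0.972, 0.235], [-0.999, 0.023, -0.025]]
ft_force: [0.3, 0.5, -0.9]
finger_gap: 84.7
```

Request:
jog_arm(
  motion=[
    {"slide": [0, 0, -2], "yaw": 0, "grip": 7},
    {"slide": [0, 0, -0.5], "yaw": 0, "grip": 6.5},
    {"slide": [0, 0, 0], "yaw": 0, "grip": 6.5},
    {"slide": [0, 0, 0], "yaw": 0, "grip": 6.5},
    {"slide": [0, 0, 0], "yaw": 0, "grip": 6.5},
  ],
)

```text
clock: 3.58
tcp_pos: [418.3, -155.1, 96.6]
ee_rot: [[0.009, -0.245, -0.97], [-0.029, -0.969, 0.244], [-1.0, 0.026, -0.015]]
ft_force: [0.7, 0.4, -0.3]
finger_gap: 65.0
```

Request:
jog_arm(
  motion=[
    {"slide": [0.1, 1, 0], "yaw": 0.03, "grip": 6.5},
    {"slide": [0.1, 1, 0], "yaw": 0.03, "grip": 6.5},
    {"slide": [0, 0, 0], "yaw": 0, "grip": 6.5},
    {"slide": [0, 0, 0], "yaw": 0, "grip": 6.5},
    {"slide": [0, 0, 0], "yaw": 0, "grip": 6.5},
  ],
)

```text
clock: 4.0
tcp_pos: [423.7, -133.4, 101.3]
ee_rot: [[0.021, -0.18, -0.983], [-0.029, -0.983, 0.179], [-0.999, 0.024, -0.026]]
ft_force: [0.1, 0.2, 0.4]
finger_gap: 65.3
```

Request:
jog_arm(
  motion=[
    {"slide": [-0.1, 0, -2], "yaw": 0, "grip": 6.5},
    {"slide": [-0.1, 0, -2], "yaw": 0, "grip": 6.5},
    {"slide": [0, 0, -1], "yaw": 0, "grip": 6.5},
    {"slide": [0, 0, 0], "yaw": 0, "grip": 6.5},
    {"slide": [0, 0, 0], "yaw": 0, "grip": 6.5},
  ],
)

```text
clock: 4.42
tcp_pos: [425.1, -134.5, 54.0]
ee_rot: [[0.019, -0.179, -0.984], [-0.028, -0.984, 0.178], [-0.999, 0.025, -0.023]]
ft_force: [-0.3, 0.1, -0.1]
finger_gap: 64.9
```

Request:
jog_arm(
  motion=[
    {"slide": [-0.4, 0, -0.8], "yaw": 0, "grip": 6.5},
    {"slide": [0, 0, 0], "yaw": 0, "grip": 6.5},
    {"slide": [0, 0, 0], "yaw": 0, "grip": 2.5},
    {"slide": [0, 0, 0], "yaw": 0, "grip": 2.5},
    {"slide": [0, 0, 0], "yaw": 0, "grip": 2.5},
  ],
  force=30,
)

```text
clock: 4.83
tcp_pos: [425.0, -135.6, 52.9]
ee_rot: [[0.019, -0.18, -0.983], [-0.029, -0.983, 0.18], [-0.999, 0.025, -0.024]]
ft_force: [-0.4, 0.0, -2.3]
finger_gap: 33.7
```

Request:
jog_arm(
  motion=[
    {"slide": [0, 0, 0], "yaw": 0, "grip": 2.5},
    {"slide": [0, 0, 0], "yaw": 0, "grip": 2.5},
    {"slide": [0, 0, 1], "yaw": 0, "grip": 2.5},
    {"slide": [0, 0, 2], "yaw": 0, "grip": 2.5},
    {"slide": [0, 0, 2], "yaw": 0, "grip": 2.5},
  ],
)

```text
clock: 5.25
tcp_pos: [423.0, -134.4, 101.8]
ee_rot: [[0.012, -0.179, -0.984], [-0.028, -0.984, 0.178], [-1.0, 0.025, -0.017]]
ft_force: [0.6, -0.0, -1.3]
finger_gap: 33.7
```

Request:
jog_arm(
  motion=[
    {"slide": [2.6, 1.9, 0], "yaw": 0.05, "grip": 2.5},
    {"slide": [2.6, 1.9, 0], "yaw": 0.05, "grip": 2.5},
    {"slide": [2.6, 1.9, 0], "yaw": 0.05, "grip": 2.5},
    {"slide": [2.6, 1.9, 0], "yaw": 0.05, "grip": 2.5},
    {"slide": [2.6, 1.9, 0], "yaw": 0.05, "grip": 2.5},
  ],
)

```text
clock: 5.67
tcp_pos: [547.6, -43.5, 106.2]
ee_rot: [[0.01, 0.066, -0.998], [-0.031, -0.997, -0.066], [-0.999, 0.032, -0.008]]
ft_force: [0.2, -0.6, -1.4]
finger_gap: 33.2
```

Request:
jog_arm(
  motion=[
    {"slide": [2.6, 1.9, 0], "yaw": 0.05, "grip": 2.5},
    {"slide": [2.6, 1.9, 0], "yaw": 0.05, "grip": 2.5},
    {"slide": [2, 1.4, 0], "yaw": 0, "grip": 2.5},
    {"slide": [0, 0, 0], "yaw": 0, "grip": 2.5},
    {"slide": [0, 0, 0], "yaw": 0, "grip": 2.5},
  ],
)

```text
clock: 6.08
tcp_pos: [626.1, 19.7, 105.8]
ee_rot: [[0.015, 0.179, -0.984], [-0.02, -0.984, -0.179], [-1.0, 0.023, -0.011]]
ft_force: [-1.1, -0.7, -2.0]
finger_gap: 33.5
```

```bash
python3 w.py w2 relay_module:60 relay_dock:0
```

```text
6.0833 [626.1  19.7 105.8] [[0.015, 0.179, -0.984], [-0.02, -0.984, -0.179], [-1.0, 0.023, -0.011]] 33.54053676653609
relay_module [216. 198. 293. 334.] 0.84
relay_module [447. 208. 512. 311.] 0.24
relay_module [254. 244.] 0.84 [604.9  16.3  60. ]
relay_dock [225. 134. 297. 211.] 0.74
relay_dock [263. 184.] 0.63 [632.4  11.9   0. ]
```

View pics/w2.png

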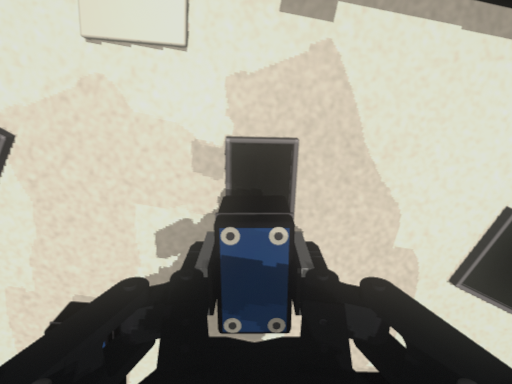

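The wrist view shows the relay squarely held (screws 230,236 to 277,325). The relay dock is behind and below it, with its far edge at row 138, columns 226–298.

```bash
python3 - <<'E'
from crop import *
P=pts('w2',[(230,236),(278,236),(277,325),(233,325)],(0,0),1,133); print(P.mean(0),ang(P[3],P[0]),ang(P[2],P[1]),np.linalg.norm(P[0]-P[3]))
P=pts('w2',[(226.5,138),(298,139),(293,212)],(0,0),1,10); print(P.round(1),ang(P[1],P[0]),ang(P[2],P[1]), np.linalg.norm(P[0]-P[1]))
e=(P[0]-P[1])/np.linalg.norm(P[0]-P[1]); n=np.array([e[1],-e[0],0]); n*= -np.sign(n[0]); print('dock c',(P[0]+P[1])/2+n*40)
E
```

```text
[621.80630477  20.57807391 133.        ] 10.75344956666729 10.946074012341994 44.64743311778334
[[666.3  48.   10. ]
 [675.4  -7.4  10. ]
 [614.9 -16.6  10. ]] 99.31222523366857 8.642572873935931 56.08476756571561
dock c [631.36821199  13.8116292   10.        ]
```

Request:
jog_arm(
  motion=[
    {"slide": [0.4, -0.3, -1.5], "yaw": 0, "grip": 2.5},
    {"slide": [0.4, -0.3, -1.5], "yaw": 0, "grip": 2.5},
    {"slide": [0, 0, -1.5], "yaw": 0, "grip": 2.5},
    {"slide": [0, 0, -1.5], "yaw": 0, "grip": 2.5},
    {"slide": [0, 0, 0], "yaw": 0, "grip": 2.5},
  ],
)

```text
clock: 6.75
tcp_pos: [632.1, 5.3, 40.3]
ee_rot: [[0.013, 0.172, -0.985], [-0.026, -0.985, -0.173], [-1.0, 0.028, -0.008]]
ft_force: [-1.2, -0.1, -2.2]
finger_gap: 33.7
```

Request:
jog_arm(
  motion=[
    {"slide": [0.2, 0.8, -0.3], "yaw": 0, "grip": 2.5},
    {"slide": [0, 0, -0.6], "yaw": 0, "grip": 2.5},
    {"slide": [0, 0, -0.6], "yaw": 0, "grip": 2.5},
    {"slide": [0, 0, 0], "yaw": 0, "grip": 2.5},
    {"slide": [0, 0, 0], "yaw": 0, "grip": 2.5},
  ],
)

```text
clock: 7.17
tcp_pos: [633.7, 12.8, 21.9]
ee_rot: [[0.01, 0.171, -0.985], [-0.027, -0.985, -0.171], [-1.0, 0.028, -0.006]]
ft_force: [0.5, -0.9, -2.3]
finger_gap: 33.1
```

Request:
jog_arm(
  motion=[
    {"slide": [0, 0, -0.5], "yaw": 0, "grip": 2.5},
    {"slide": [0, 0, -0.2], "yaw": 0, "grip": 2.5},
    {"slide": [0, 0, 0], "yaw": 0, "grip": 2.5},
    {"slide": [0, 0, 0], "yaw": 0, "grip": 5},
    {"slide": [0, 0, 0], "yaw": 0, "grip": 5},
  ],
)

```text
clock: 7.58
tcp_pos: [635.6, 13.1, 18.5]
ee_rot: [[0.016, 0.171, -0.985], [-0.027, -0.985, -0.171], [-1.0, 0.029, -0.011]]
ft_force: [-1.2, -0.0, 0.5]
finger_gap: 49.9
```

Request:
jog_arm(
  motion=[
    {"slide": [0, 0, 0], "yaw": 0, "grip": 6},
    {"slide": [0, 0, 1], "yaw": 0, "grip": 6},
    {"slide": [0, 0, 3], "yaw": 0, "grip": 6},
    {"slide": [0, 0, 4], "yaw": 0, "grip": 7},
    {"slide": [0, 0, 4], "yaw": 0, "grip": 8.4},
  ],
)

```text
clock: 8.0
tcp_pos: [628.9, 12.1, 134.9]
ee_rot: [[-0.002, 0.173, -0.985], [-0.029, -0.985, -0.173], [-1.0, 0.028, 0.007]]
ft_force: [0.1, 0.4, -0.3]
finger_gap: 80.3
```

Request:
jog_arm(
  motion=[
    {"slide": [-2.8, -2, 0], "yaw": 0, "grip": 8.4},
    {"slide": [-2.8, -2, 0], "yaw": 0, "grip": 8.4},
    {"slide": [-2.8, -2, 0], "yaw": 0, "grip": 8.4},
    {"slide": [-2.8, -2, 0], "yaw": 0, "grip": 8.4},
    {"slide": [-2.8, -2, 0], "yaw": 0, "grip": 8.4},
  ],
)

```text
clock: 8.42
tcp_pos: [500.7, -81.1, 150.9]
ee_rot: [[0.037, 0.18, -0.983], [-0.019, -0.983, -0.181], [-0.999, 0.025, -0.033]]
ft_force: [0.7, -1.5, 0.1]
finger_gap: 83.9
```

Request:
jog_arm(
  motion=[
    {"slide": [-2.8, -2, 0], "yaw": 0, "grip": 8.4},
    {"slide": [-2.6, -1.8, 0], "yaw": 0, "grip": 8.4},
    {"slide": [-1, -0.6, 0], "yaw": 0, "grip": 8.4},
    {"slide": [0, 0, 0], "yaw": 0, "grip": 8.4},
    {"slide": [0, 0, 0], "yaw": 0, "grip": 8.4},
  ],
)

```text
clock: 8.83
tcp_pos: [426.1, -133.1, 154.7]
ee_rot: [[0.033, 0.171, -0.985], [-0.026, -0.985, -0.172], [-0.999, 0.031, -0.028]]
ft_force: [0.3, 0.6, 0.5]
finger_gap: 84.0
```

```bash
python3 w.py w3 transformer_module:0; python3 - <<'E'
from h import *
d=np.load('pics/w3.npy',allow_pickle=True).item()
print(proj(d['f'],[[421.6,-135.4,40]],d['s']))
E
```

```text
8.8333 [ 426.1 -133.1  154.7] [[0.033, 0.171, -0.985], [-0.026, -0.985, -0.172], [-0.999, 0.031, -0.028]] 84.03519992638934
transformer_module [220. 153. 286. 224.] 0.75
transformer_module [252. 182.] 0.85 [ 421.7 -135.8    0. ]
[[253.15005545 193.48791472]]
```

View pics/w3.png

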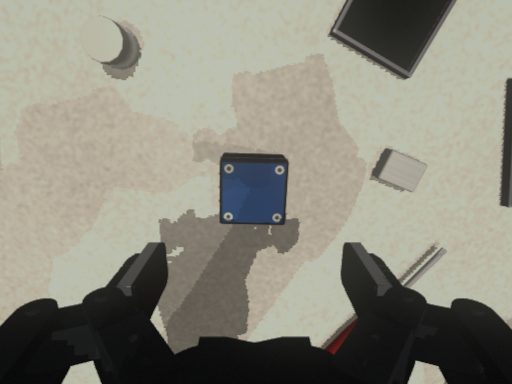

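The transformer was not disturbed: its screw centre is at (253,193), where it was predicted. I descend on it.

Request:
jog_arm(
  motion=[
    {"slide": [-0.2, 0, -2.5], "yaw": -0.04, "grip": 8.4},
    {"slide": [-0.2, 0, -2.5], "yaw": 0, "grip": 8.4},
    {"slide": [0, 0, -2.5], "yaw": 0, "grip": 8.4},
    {"slide": [0, 0, -1], "yaw": 0, "grip": 8.4},
    {"slide": [0, 0, 0], "yaw": 0, "grip": 8.4},
  ],
)

```text
clock: 9.4
tcp_pos: [435.6, -126.5, 67.1]
ee_rot: [[0.051, 0.141, -0.989], [-0.023, -0.99, -0.143], [-0.998, 0.03, -0.047]]
ft_force: [0.2, 0.3, -0.5]
finger_gap: 84.0
```

Request:
jog_arm(
  motion=[
    {"slide": [-0.7, -0.45, 0], "yaw": 0, "grip": 8.4},
    {"slide": [-0.7, -0.45, 0], "yaw": 0, "grip": 8.4},
    {"slide": [0, 0, 0], "yaw": 0, "grip": 8.4},
    {"slide": [0, 0, 0], "yaw": 0, "grip": 8.4},
    {"slide": [0, 0, 0], "yaw": 0, "grip": 8.4},
  ],
)

```text
clock: 9.82
tcp_pos: [431.0, -130.3, 67.8]
ee_rot: [[0.055, 0.149, -0.987], [-0.022, -0.988, -0.151], [-0.998, 0.03, -0.051]]
ft_force: [0.4, 0.0, 0.0]
finger_gap: 83.8
```

```bash
python3 -c "
from h import *
s=get_obs();print(np.round(s['joint_positions'],1),np.round(s['dq'],1))"
```

```text
[  12.    45.1   -2.4  130.    56.     2.9 -126.9] [ 0.3 -0.4 -1.7 -1.   0.6  0.7 -0.9]
```

Request:
jog_arm(
  motion=[
    {"slide": [-0.2, -0.4, -1.5], "yaw": 0, "grip": 8.4},
    {"slide": [-0.2, 0, -1.5], "yaw": 0, "grip": 8.4},
    {"slide": [-0.2, 0, -1], "yaw": 0, "grip": 8.4},
    {"slide": [0, 0, 0], "yaw": 0, "grip": 8.4},
    {"slide": [0, 0, 0], "yaw": 0, "grip": 8.4},
  ],
)

```text
clock: 10.23
tcp_pos: [437.1, -133.7, 48.0]
ee_rot: [[0.05, 0.153, -0.987], [-0.019, -0.988, -0.154], [-0.999, 0.027, -0.046]]
ft_force: [0.5, -0.6, 0.5]
finger_gap: 83.8
```

Request:
jog_arm(
  motion=[
    {"slide": [0, 0, 2], "yaw": 0.12, "grip": 8.4},
    {"slide": [0, 0, 2], "yaw": 0.12, "grip": 8.4},
    {"slide": [0, 0, 1], "yaw": 0.12, "grip": 8.4},
    {"slide": [-0.2, 0, 0], "yaw": 0.12, "grip": 8.4},
    {"slide": [-0.2, 0, 0], "yaw": 0.12, "grip": 8.4},
  ],
)

```text
clock: 10.65
tcp_pos: [435.7, -132.9, 86.6]
ee_rot: [[0.059, 0.628, -0.776], [0.007, -0.778, -0.629], [-0.998, 0.032, -0.051]]
ft_force: [0.6, 0.6, -1.0]
finger_gap: 83.7
```

Request:
jog_arm(
  motion=[
    {"slide": [-0.2, 0, 0], "yaw": 0.12, "grip": 8.4},
    {"slide": [-0.2, 0, 0], "yaw": 0.12, "grip": 8.4},
    {"slide": [0, 0, 0], "yaw": 0.12, "grip": 8.4},
    {"slide": [-0.2, 0, 0], "yaw": 0.12, "grip": 8.4},
    {"slide": [-0.2, 0, 0], "yaw": 0.12, "grip": 8.4},
  ],
)

```text
clock: 11.07
tcp_pos: [425.8, -132.5, 90.4]
ee_rot: [[0.042, 0.963, -0.267], [0.041, -0.269, -0.962], [-0.998, 0.029, -0.051]]
ft_force: [1.2, 0.2, 0.6]
finger_gap: 84.0
```

```bash
cat > j.py <<'E'
from h import *
s=get_obs();R=np.array(s['ee_rot']);print(np.round(s['joint_positions'],1),np.round(s['tcp_pos'],1),'jaw',np.degrees(np.arctan2(R[1,1],R[0,1])).round(1),'tilt',R[:2,0].round(3),round(s['finger_gap'],1))
E
python3 j.py
```

```text
[ 37.   46.4 -38.4 127.3  66.9  26.3 -70.8] [ 425.8 -132.5   90.4] jaw -15.6 tilt [0.042 0.041] 84.0
```

Request:
jog_arm(
  motion=[
    {"slide": [-0.2, -0.2, 0], "yaw": 0.1, "grip": 8.4},
    {"slide": [-0.2, -0.1, 0], "yaw": 0.1, "grip": 8.4},
    {"slide": [0, 0, 0], "yaw": 0.1, "grip": 8.4},
    {"slide": [0, 0, 0], "yaw": 0.1, "grip": 8.4},
    {"slide": [0, 0, 0], "yaw": 0, "grip": 8.4},
  ],
)

```text
clock: 11.48
tcp_pos: [418.4, -135.1, 93.1]
ee_rot: [[0.015, 0.99, 0.142], [0.057, 0.141, -0.988], [-0.998, 0.022, -0.054]]
ft_force: [-0.3, -0.2, 0.0]
finger_gap: 83.7
```

```bash
python3 j.py
```

```text
[ 41.7  48.3 -45.4 126.3  64.8  32.2 -44.8] [ 418.4 -135.1   93.1] jaw 8.1 tilt [0.015 0.057] 83.7
```

Request:
jog_arm(
  motion=[
    {"slide": [0.1, 0, -1.5], "yaw": 0, "grip": 8.4},
    {"slide": [0.1, 0, -1.5], "yaw": 0, "grip": 8.4},
    {"slide": [0, 0, -1], "yaw": 0, "grip": 8.4},
    {"slide": [0, 0, 0], "yaw": 0, "grip": 8.4},
    {"slide": [0, 0, 0], "yaw": 0, "grip": 8.4},
  ],
)

```text
clock: 11.9
tcp_pos: [419.7, -134.6, 54.2]
ee_rot: [[0.013, 0.993, 0.121], [0.057, 0.12, -0.991], [-0.998, 0.02, -0.055]]
ft_force: [0.2, -0.4, 0.7]
finger_gap: 83.9
```

```bash
python3 j.py
```

```text
[ 38.7  52.  -40.6 127.   74.   28.7 -53.9] [ 419.7 -134.6   54.2] jaw 6.9 tilt [0.013 0.057] 83.9
```

Well behaved now. I go down to z≈9 and grip.

Request:
jog_arm(
  motion=[
    {"slide": [0.1, 0, -1.5], "yaw": 0, "grip": 8.4},
    {"slide": [0.1, 0, -1.5], "yaw": 0, "grip": 8.4},
    {"slide": [0, 0, -1.5], "yaw": 0, "grip": 8.4},
    {"slide": [0, 0, 0], "yaw": 0, "grip": 8.4},
    {"slide": [0, 0, 0], "yaw": 0, "grip": 8.4},
  ],
)

```text
clock: 12.32
tcp_pos: [423.3, -134.6, 12.0]
ee_rot: [[0.017, 0.994, 0.112], [0.055, 0.111, -0.992], [-0.998, 0.023, -0.053]]
ft_force: [0.2, -0.0, 0.0]
finger_gap: 84.0
```

Request:
jog_arm(
  motion=[
    {"slide": [0, 0, 0], "yaw": 0, "grip": 5.2},
    {"slide": [0, 0, 0], "yaw": 0, "grip": 5.2},
    {"slide": [0, 0, 0], "yaw": 0, "grip": 5.2},
    {"slide": [0, 0, 0], "yaw": 0, "grip": 5.2},
    {"slide": [0, 0, 0], "yaw": 0, "grip": 5.2},
  ],
  force=40,
)

```text
clock: 12.73
tcp_pos: [424.1, -135.1, 15.6]
ee_rot: [[0.02, 0.994, 0.11], [0.054, 0.108, -0.993], [-0.998, 0.026, -0.051]]
ft_force: [-0.3, 0.0, -2.4]
finger_gap: 59.5
```

Request:
jog_arm(
  motion=[
    {"slide": [0, 0, 1], "yaw": 0, "grip": 5.2},
    {"slide": [0, 0, 2.5], "yaw": 0, "grip": 5.2},
    {"slide": [0.3, -0.1, 2.5], "yaw": 0, "grip": 5.2},
    {"slide": [1.7, -1, 0], "yaw": -0.05, "grip": 5.2},
    {"slide": [2.2, -1.2, 0], "yaw": -0.05, "grip": 5.2},
  ],
)

```text
clock: 13.15
tcp_pos: [459.7, -156.1, 77.8]
ee_rot: [[0.014, 1.0, 0.012], [0.055, 0.012, -0.998], [-0.998, 0.014, -0.055]]
ft_force: [1.0, -0.9, -3.2]
finger_gap: 59.3
```

Request:
jog_arm(
  motion=[
    {"slide": [2.6, -1.4, 0], "yaw": -0.06, "grip": 5.2},
    {"slide": [2.6, -1.4, 0], "yaw": -0.06, "grip": 5.2},
    {"slide": [2.6, -1.4, 0], "yaw": -0.06, "grip": 5.2},
    {"slide": [2.6, -1.4, 0], "yaw": -0.06, "grip": 5.2},
    {"slide": [2, -1.2, 0], "yaw": -0.06, "grip": 5.2},
  ],
)

```text
clock: 13.57
tcp_pos: [584.9, -227.5, 79.0]
ee_rot: [[0.026, 0.955, -0.296], [0.051, -0.297, -0.954], [-0.998, 0.009, -0.057]]
ft_force: [1.2, -0.2, -3.1]
finger_gap: 59.1
```

Request:
jog_arm(
  motion=[
    {"slide": [0.1, -0.1, 0], "yaw": 0, "grip": 5.2},
    {"slide": [0, 0, 0], "yaw": 0, "grip": 5.2},
    {"slide": [0, 0, 0], "yaw": 0, "grip": 5.2},
    {"slide": [0, 0, 0], "yaw": 0, "grip": 5.2},
    {"slide": [0, 0, 0], "yaw": 0, "grip": 5.2},
  ],
)

```text
clock: 13.98
tcp_pos: [586.3, -230.7, 77.2]
ee_rot: [[0.025, 0.954, -0.3], [0.051, -0.301, -0.952], [-0.998, 0.008, -0.056]]
ft_force: [0.3, -0.2, -3.3]
finger_gap: 59.2
```

```bash
python3 j.py; python3 w.py w4 transformer_dock:0 transformer_module:60
```

```text
[ 41.6  57.4 -43.5  94.4  46.9  47.  -38.7] [ 586.3 -230.7   77.2] jaw -17.5 tilt [0.025 0.051] 59.2
13.9833 [ 586.3 -230.7   77.2] [[0.025, 0.954, -0.3], [0.051, -0.301, -0.952], [-0.998, 0.008, -0.056]] 59.19211815261306
transformer_dock [208. 147. 330. 228.] 0.85
transformer_module [180. 186. 324. 335.] 0.63
transformer_module [253. 238.] 0.8 [ 584.7 -231.9   60. ]
```

View pics/w4.png

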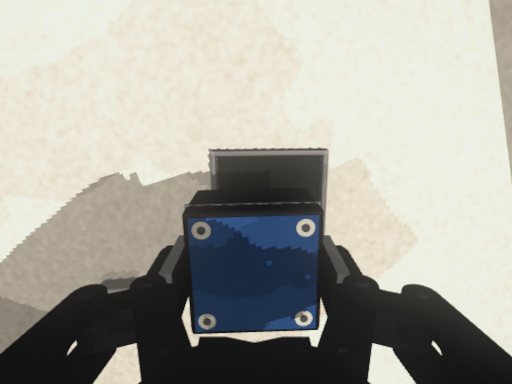

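The transformer is held with screws at (201,230) to (303,318). The far rim of its dock is at row 149, columns 209–328.

```bash
python3 - <<'E'
from crop import *
P=pts('w4',[(201,230),(306,228),(303,318),(207,321)],(0,0),1,101.6); print(P.mean(0),ang(P[1],P[0]),ang(P[2],P[3]),np.linalg.norm(P[0]-P[3]))
P=pts('w4',[(209.5,149.5),(327.5,149.5)],(0,0),1,10); e=(P[0]-P[1]);L=np.linalg.norm(e);e/=L; n=np.array([e[1],-e[0],0]); 
print(P.round(1),ang(P[0],P[1]),L,'c',(P[0]+P[1])/2+n*42,(P[0]+P[1])/2-n*42)
E
```

```text
[ 584.7416398 -232.562556   101.6      ] 163.43811255192622 164.17496358242926 44.953157569974564
[[ 569.5 -179.1   10. ]
 [ 648.6 -204.2   10. ]] 162.40062920667728 82.99222083117871 c [ 621.742225   -151.63151219   10.        ] [ 596.34403347 -231.6998072    10.        ]
```

Request:
jog_arm(
  motion=[
    {"slide": [0.5, -0.1, -0.5], "yaw": 0, "grip": 5.2},
    {"slide": [0.5, 0, -1], "yaw": 0, "grip": 5.2},
    {"slide": [0, 0, -1], "yaw": 0, "grip": 5.2},
    {"slide": [0, 0, -1], "yaw": 0, "grip": 5.2},
    {"slide": [0, 0, 0], "yaw": 0, "grip": 5.2},
  ],
)

```text
clock: 14.65
tcp_pos: [598.6, -232.2, 39.1]
ee_rot: [[0.027, 0.953, -0.3], [0.05, -0.301, -0.952], [-0.998, 0.011, -0.056]]
ft_force: [-0.3, -0.5, -3.8]
finger_gap: 59.4
```

Request:
jog_arm(
  motion=[
    {"slide": [-0.3, 0, -0.5], "yaw": 0, "grip": 5.2},
    {"slide": [0, 0, -0.6], "yaw": 0, "grip": 5.2},
    {"slide": [0, 0, -0.6], "yaw": 0, "grip": 5.2},
    {"slide": [0, 0, 0], "yaw": 0, "grip": 5.2},
    {"slide": [0, 0, 0], "yaw": 0, "grip": 5.2},
  ],
)

```text
clock: 15.07
tcp_pos: [594.6, -231.5, 18.7]
ee_rot: [[0.025, 0.954, -0.3], [0.051, -0.301, -0.952], [-0.998, 0.009, -0.057]]
ft_force: [0.8, 0.9, -0.3]
finger_gap: 59.6
```

Request:
jog_arm(
  motion=[
    {"slide": [0, 0, 0], "yaw": 0, "grip": 7},
    {"slide": [0, 0, 0], "yaw": 0, "grip": 7},
    {"slide": [0, 0, 0], "yaw": 0, "grip": 7.4},
    {"slide": [0, 0, 1], "yaw": 0, "grip": 7.4},
    {"slide": [0, 0, 3], "yaw": 0, "grip": 7.4},
  ],
)

```text
clock: 15.48
tcp_pos: [592.6, -231.3, 57.4]
ee_rot: [[0.02, 0.954, -0.3], [0.053, -0.301, -0.952], [-0.998, 0.003, -0.056]]
ft_force: [-0.1, 1.3, 0.6]
finger_gap: 74.1
```

Request:
jog_arm(
  motion=[
    {"slide": [0, 0, 4], "yaw": 0, "grip": 8},
    {"slide": [0, 0, 4], "yaw": 0, "grip": 8},
    {"slide": [0, 0, 4], "yaw": 0, "grip": 8},
    {"slide": [-1, 2, 4], "yaw": 0, "grip": 8},
    {"slide": [-1.5, 3, 2], "yaw": 0, "grip": 8},
  ],
)

```text
clock: 15.9
tcp_pos: [570.0, -188.5, 243.4]
ee_rot: [[0.026, 0.951, -0.309], [0.05, -0.31, -0.949], [-0.998, 0.009, -0.056]]
ft_force: [1.0, 1.2, 0.7]
finger_gap: 80.0
```

```bash
python3 j.py; cat > chk.py <<'E'
from h import *
D=dict(supply=(512,-413),transformer=(595,-231.3),meter=(479,429),relay=(629,14),switch=(620,248))
for c in ['top','scene']:
    f=grab_frame(c)
    for m in D:
        r=spot_point(m+'_module',c)[:2]
        print(c,m,[(at(f,q['at'],4)[:2].round(0).tolist(),round(q['conf'],2)) for q in r],D[m])
E
python3 chk.py; python3 w.py w5 transformer_module:4 relay_module:4
```

```text
[ 43.1  44.1 -51.5  92.7  35.4  59.9 -35.8] [ 570.  -188.5  243.4] jaw -18.1 tilt [0.026 0.05 ] 80.0
top supply [([440.0, 145.0], 0.7), ([428.0, 137.0], 0.67)] (512, -413)
top transformer [([592.0, -225.0], 0.45)] (595, -231.3)
top meter [([444.0, 149.0], 0.41)] (479, 429)
top relay [([627.0, 8.0], 0.7)] (629, 14)
top switch [([443.0, 145.0], 0.44), ([583.0, -233.0], 0.3)] (620, 248)
scene supply [([431.0, 140.0], 0.73)] (512, -413)
scene transformer [([583.0, -245.0], 0.86)] (595, -231.3)
scene meter [([422.0, 117.0], 0.5)] (479, 429)
scene relay [] (629, 14)
scene switch [([403.0, 106.0], 0.74)] (620, 248)
16.5 [ 567.3 -186.8  237.7] [[0.017, 0.952, -0.305], [0.053, -0.305, -0.951], [-0.998, -0.0, -0.056]] 79.94952381746297
transformer_module [262. 174. 313. 229.] 0.89
transformer_module [285. 198.] 0.61 [ 593.4 -233.5    4. ]
relay_module [236.   1. 250.   8.] 0.58
```

Request:
jog_arm(
  motion=[
    {"slide": [-1.3, 3.2, 0], "yaw": 0, "grip": 8},
    {"slide": [-1.3, 3.2, 0.5], "yaw": 0, "grip": 8},
    {"slide": [-1.3, 3.2, 0.5], "yaw": 0, "grip": 8},
    {"slide": [-1.3, 3.2, 0.5], "yaw": 0, "grip": 8},
    {"slide": [-1.3, 3.2, 0], "yaw": 0, "grip": 8},
  ],
)

```text
clock: 17.17
tcp_pos: [502.4, -31.5, 251.7]
ee_rot: [[0.021, 0.946, -0.324], [0.05, -0.324, -0.945], [-0.999, 0.003, -0.054]]
ft_force: [-0.1, 0.4, 0.2]
finger_gap: 80.0
```

Request:
jog_arm(
  motion=[
    {"slide": [-1.3, 3.2, 0], "yaw": 0, "grip": 8},
    {"slide": [-1.3, 3.2, 0], "yaw": 0, "grip": 8},
    {"slide": [-1.3, 3.2, 0], "yaw": 0, "grip": 8},
    {"slide": [-1.3, 3.2, 0], "yaw": 0, "grip": 8},
    {"slide": [0, 2, 0], "yaw": 0, "grip": 8},
  ],
)

```text
clock: 17.58
tcp_pos: [444.7, 125.4, 253.6]
ee_rot: [[0.023, 0.947, -0.32], [0.051, -0.321, -0.946], [-0.998, 0.005, -0.056]]
ft_force: [0.3, -0.2, -0.5]
finger_gap: 80.0
```

Request:
jog_arm(
  motion=[
    {"slide": [0, 0, 0], "yaw": 0, "grip": 8},
    {"slide": [0, 0, 0], "yaw": 0, "grip": 8},
    {"slide": [0, 0, 0], "yaw": 0, "grip": 8},
    {"slide": [0, 0, 0], "yaw": 0, "grip": 8},
    {"slide": [0, 0, 0], "yaw": 0, "grip": 8},
  ],
)

```text
clock: 18.0
tcp_pos: [444.5, 129.3, 254.8]
ee_rot: [[0.026, 0.949, -0.313], [0.053, -0.314, -0.948], [-0.998, 0.007, -0.059]]
ft_force: [-0.6, 1.3, 0.3]
finger_gap: 79.8
```

```bash
python3 j.py; python3 w.py w6 switch_module:80 meter_module:40 supply_module:0
```

```text
[ 13.2  31.5 -51.6 115.7  32.6  45.2 -75.2] [444.5 129.3 254.8] jaw -18.3 tilt [0.026 0.053] 79.8
18.0 [444.5 129.3 254.8] [[0.026, 0.949, -0.313], [0.053, -0.314, -0.948], [-0.998, 0.007, -0.059]] 79.76884769447011
switch_module [228. 156. 267. 201.] 0.81
switch_module [246. 173.] 0.86 [439.1 139.2  80. ]
meter_module [248. 168.] 0.73 [440.6 136.6  40. ]
meter_module [248. 174.] 0.34 [437.3 130.7  40. ]
supply_module [201. 127. 294. 201.] 0.88
supply_module [340.   5. 388.  52.] 0.29
supply_module [247. 160.] 0.68 [439.9 141.6   0. ]
```

View pics/w6.png

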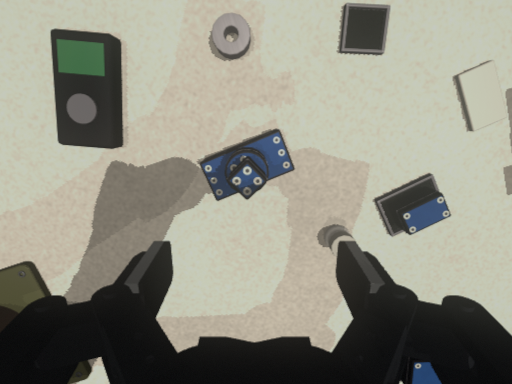

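The view shows the switch on the meter on the supply at about (247,175). The relay sits in its dock at (427,213). I zoom on the pile.

```bash
python3 - <<'E'
from crop import *
a=cv2.imread('pics/w6.png')[120:210,190:305]; cv2.imwrite('pics/w6c.png',cv2.resize(a,None,fx=6,fy=6,interpolation=cv2.INTER_CUBIC))
P=pts('w6',[(407,215),(440,199),(446,213),(412,228)],(0,0),1,44); print('relay',P.mean(0).round(1),ang(P[0],P[1]),np.linalg.norm(P[0]-P[1]))
E
```

```text
relay [631.7  13.6  44. ] 9.93153507074167 43.31174915775214
```

View pics/w6c.png

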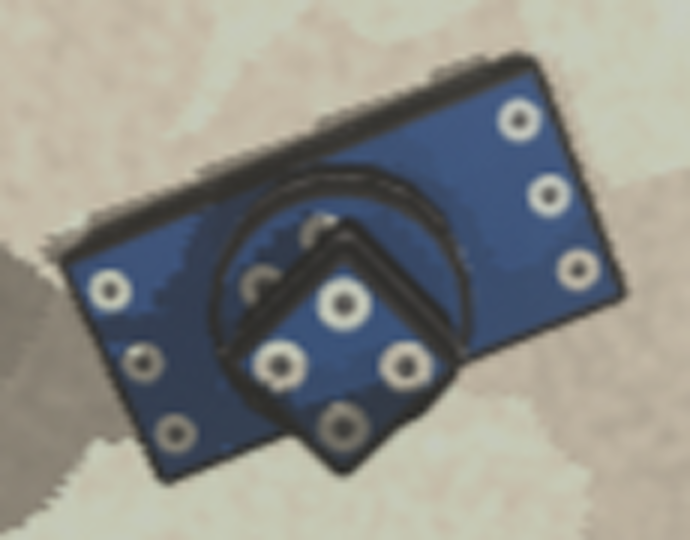

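```bash
python3 - <<'E'
from crop import *
o=(190,120)
P=pts('w6',[(344,303),(406,366),(343,428),(280,366)],o,6,120); print('switch',P.mean(0).round(1),ang(P[0],P[1]),ang(P[3],P[2]),ang(P[0],P[3]),np.linalg.norm(P[0]-P[1]))
P=pts('w6',[(110,291),(519,121),(578,270),(176,433)],o,6,40); print('supply',P.mean(0).round(1),ang(P[0],P[1]),ang(P[3],P[2]),np.linalg.norm(P[0]-P[1]),np.linalg.norm(P[0]-P[3]))
P=pts('w6',[(210,300),(468,300)],o,6,80); print('meter x',P.round(1))
P=pts('w6',[(340,170),(262,285),(320,232)],o,6,80); print('meter top/screws',P.round(1))
E
```

```text
switch [440.5 138.6 120. ] 115.6390426504833 116.06737471467392 26.40524626070274 14.020308371080878
supply [439.6 139.6  40. ] 4.134542526417345 4.052413955654409 88.14742428402373 31.881606120844754
meter x [[418.4 149.8  80. ]
 [462.2 135.2  80. ]]
meter top/screws [[447.9 164.3  80. ]
 [428.1 149.4  80. ]
 [441.  155.1  80. ]]
```

Request:
jog_arm(
  motion=[
    {"slide": [-0.1, 0.3, -2], "yaw": 0.11, "grip": 8},
    {"slide": [-0.1, 0.3, -2], "yaw": 0.11, "grip": 8},
    {"slide": [-0.1, 0.3, -2], "yaw": 0.11, "grip": 7},
    {"slide": [-0.1, 0.1, -2], "yaw": 0.11, "grip": 6},
    {"slide": [0, 0, -1], "yaw": 0.11, "grip": 6},
  ],
)

```text
clock: 18.77
tcp_pos: [443.0, 141.7, 164.8]
ee_rot: [[0.0, 0.968, 0.25], [0.066, 0.25, -0.966], [-0.998, 0.017, -0.064]]
ft_force: [0.2, -0.4, 0.5]
finger_gap: 60.0
```

Request:
jog_arm(
  motion=[
    {"slide": [0, 0, -0.5], "yaw": 0.11, "grip": 6},
    {"slide": [0, 0, 0], "yaw": 0.11, "grip": 6},
    {"slide": [0, 0, 0], "yaw": 0, "grip": 6},
    {"slide": [0, 0, 0], "yaw": 0, "grip": 6},
    {"slide": [0, 0, 0], "yaw": 0, "grip": 6},
  ],
)

```text
clock: 19.18
tcp_pos: [441.8, 140.9, 156.2]
ee_rot: [[-0.021, 0.886, 0.462], [0.064, 0.463, -0.884], [-0.998, 0.011, -0.066]]
ft_force: [-0.5, 0.8, -0.7]
finger_gap: 60.3
```

```bash
python3 j.py
```

```text
[ 12.2  44.9 -55.4 119.8  51.6  42.3 -48.3] [441.8 140.9 156.2] jaw 27.6 tilt [-0.021  0.064] 60.3
```

Request:
jog_arm(
  motion=[
    {"slide": [-0.1, -0.2, -1.5], "yaw": 0, "grip": 6},
    {"slide": [0, 0, -1.5], "yaw": 0, "grip": 6},
    {"slide": [0, 0, -1.5], "yaw": 0, "grip": 6},
    {"slide": [0, 0, 0], "yaw": 0, "grip": 6},
    {"slide": [0, 0, 0], "yaw": 0, "grip": 6},
  ],
)

```text
clock: 19.6
tcp_pos: [443.0, 139.6, 112.5]
ee_rot: [[-0.013, 0.892, 0.452], [0.065, 0.452, -0.89], [-0.998, 0.017, -0.064]]
ft_force: [0.9, -0.3, -0.3]
finger_gap: 60.0
```

Request:
jog_arm(
  motion=[
    {"slide": [-0.2, 0, -1.2], "yaw": 0, "grip": 6},
    {"slide": [0, 0, -1.1], "yaw": 0, "grip": 6},
    {"slide": [0, 0, 0], "yaw": 0, "grip": 2},
    {"slide": [0, 0, 0], "yaw": 0, "grip": 2},
    {"slide": [0, 0, 0], "yaw": 0, "grip": 2},
  ],
  force=25,
)

```text
clock: 20.02
tcp_pos: [443.4, 141.0, 93.6]
ee_rot: [[-0.006, 0.894, 0.448], [0.067, 0.448, -0.892], [-0.998, 0.024, -0.062]]
ft_force: [-1.2, 0.2, -0.6]
finger_gap: 27.6
```

Request:
jog_arm(
  motion=[
    {"slide": [0, 0, 0], "yaw": 0, "grip": 2},
    {"slide": [0, 0, 0], "yaw": 0, "grip": 2},
    {"slide": [0, 0, 1], "yaw": 0, "grip": 2},
    {"slide": [0, 0, 2], "yaw": 0, "grip": 2},
    {"slide": [0, 0, 2], "yaw": 0, "grip": 2},
  ],
)

```text
clock: 20.43
tcp_pos: [442.3, 140.1, 144.7]
ee_rot: [[-0.009, 0.894, 0.447], [0.065, 0.447, -0.892], [-0.998, 0.021, -0.062]]
ft_force: [0.3, 0.7, -1.1]
finger_gap: 27.6
```

Request:
jog_arm(
  motion=[
    {"slide": [2.4, 1.4, 0], "yaw": -0.1, "grip": 2},
    {"slide": [2.4, 1.4, 0], "yaw": -0.11, "grip": 2},
    {"slide": [2.4, 1.4, 0], "yaw": -0.11, "grip": 2},
    {"slide": [2.4, 1.4, 0], "yaw": -0.11, "grip": 2},
    {"slide": [2.4, 1.4, 0], "yaw": -0.11, "grip": 2},
  ],
)

```text
clock: 20.85
tcp_pos: [562.6, 207.6, 150.1]
ee_rot: [[0.024, 0.995, -0.097], [0.058, -0.099, -0.993], [-0.998, 0.019, -0.06]]
ft_force: [-0.0, 0.3, -1.5]
finger_gap: 27.7
```

Request:
jog_arm(
  motion=[
    {"slide": [2.4, 1.4, 0], "yaw": -0.11, "grip": 2},
    {"slide": [1.6, 1.1, -1], "yaw": -0.1, "grip": 2},
    {"slide": [0.5, 0.4, -2], "yaw": -0.08, "grip": 2},
    {"slide": [0, 0, -2], "yaw": 0, "grip": 2},
    {"slide": [0, 0, 0], "yaw": 0, "grip": 2},
  ],
)

```text
clock: 21.27
tcp_pos: [616.0, 243.8, 102.4]
ee_rot: [[0.051, 0.917, -0.397], [0.056, -0.399, -0.915], [-0.997, 0.024, -0.072]]
ft_force: [0.1, -0.5, -0.4]
finger_gap: 27.2
```

Request:
jog_arm(
  motion=[
    {"slide": [0, 0, 0], "yaw": 0, "grip": 2},
    {"slide": [0, 0, 0], "yaw": 0, "grip": 2},
    {"slide": [0, 0, 0], "yaw": 0, "grip": 2},
    {"slide": [0, 0, 0], "yaw": 0, "grip": 2},
    {"slide": [0, 0, 0], "yaw": 0, "grip": 2},
  ],
)

```text
clock: 21.68
tcp_pos: [615.7, 243.7, 105.9]
ee_rot: [[0.051, 0.917, -0.396], [0.058, -0.398, -0.915], [-0.997, 0.024, -0.074]]
ft_force: [0.2, 0.1, -0.9]
finger_gap: 27.6
```

```bash
python3 j.py; python3 w.py w7 switch_dock:0 switch_module:60
```

```text
[ -4.7  54.1 -38.6  92.   43.1  44.9 -84.3] [615.7 243.7 105.9] jaw -23.5 tilt [0.051 0.058] 27.6
21.6833 [615.7 243.7 105.9] [[0.051, 0.917, -0.396], [0.058, -0.398, -0.915], [-0.997, 0.024, -0.074]] 27.589308204647317
switch_dock [225. 158. 290. 221.] 0.81
switch_dock [257. 194.] 0.82 [620.8 245.5   0. ]
switch_module [223. 218. 286. 305.] 0.8
switch_module [369. 377. 383. 384.] 0.23
switch_module [255. 241.] 0.94 [610.7 229.9  60. ]
```

View pics/w7.png

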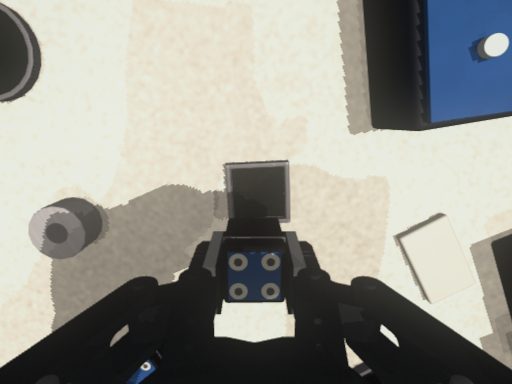

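The switch is held (screws 238,262 to 270,291). The switch dock's far rim runs from (226,162) to (289,161).

```bash
python3 - <<'E'
from crop import *
P=pts('w7',[(238,262),(271,261),(270,291),(239,291)],(0,0),1,132.3); print(P.mean(0),ang(P[1],P[0]),ang(P[2],P[3]),np.linalg.norm(P[0]-P[1]))
P=pts('w7',[(226,162),(289,161)],(0,0),1,10); e=(P[0]-P[1]);L=np.linalg.norm(e);e/=L; n=np.array([e[1],-e[0],0]); n*=-np.sign(n[1])
print(P.round(1),ang(P[0],P[1]),L,'c',(P[0]+P[1])/2+n*26)
E
```

```text
[613.75949317 242.56046143 132.3       ] 157.71232931040305 155.67735203819842 14.329450790364184
[[609.2 282.   10. ]
 [656.1 262.3  10. ]] 157.22073221662342 50.83035608351951 c [622.55385952 248.16050789  10.        ]
```

Request:
jog_arm(
  motion=[
    {"slide": [0.4, 0.3, -1.5], "yaw": 0.02, "grip": 2},
    {"slide": [0.3, 0.2, -1.5], "yaw": 0, "grip": 2},
    {"slide": [0, 0, -1.5], "yaw": 0, "grip": 2},
    {"slide": [0, 0, -1], "yaw": 0, "grip": 2},
    {"slide": [0, 0, 0], "yaw": 0, "grip": 2},
  ],
)

```text
clock: 22.35
tcp_pos: [622.9, 248.8, 47.0]
ee_rot: [[0.05, 0.925, -0.378], [0.059, -0.38, -0.923], [-0.997, 0.024, -0.074]]
ft_force: [0.1, -0.7, -0.6]
finger_gap: 27.8
```

Request:
jog_arm(
  motion=[
    {"slide": [0, 0, -1], "yaw": 0, "grip": 2},
    {"slide": [0, 0, -1], "yaw": 0, "grip": 2},
    {"slide": [0, 0, -0.6], "yaw": 0, "grip": 2},
    {"slide": [0, 0, 0], "yaw": 0, "grip": 2},
    {"slide": [0, 0, 0], "yaw": 0, "grip": 2},
  ],
)

```text
clock: 22.77
tcp_pos: [622.4, 248.9, 17.6]
ee_rot: [[0.049, 0.925, -0.378], [0.059, -0.38, -0.923], [-0.997, 0.023, -0.073]]
ft_force: [-1.2, -1.0, 3.2]
finger_gap: 27.7
```

Request:
jog_arm(
  motion=[
    {"slide": [0, 0, 0], "yaw": 0, "grip": 4.5},
    {"slide": [0, 0, 0], "yaw": 0, "grip": 4.5},
    {"slide": [0, 0, 0.3], "yaw": 0, "grip": 5},
    {"slide": [0, 0, 2], "yaw": 0, "grip": 5},
    {"slide": [0, 0, 3], "yaw": 0, "grip": 6},
  ],
)

```text
clock: 23.18
tcp_pos: [619.5, 247.0, 68.0]
ee_rot: [[0.042, 0.925, -0.378], [0.054, -0.38, -0.923], [-0.998, 0.018, -0.066]]
ft_force: [-0.5, 0.2, -0.3]
finger_gap: 59.7
```

Request:
jog_arm(
  motion=[
    {"slide": [0, 0, 4], "yaw": 0, "grip": 8},
    {"slide": [0, 0, 4], "yaw": 0, "grip": 8},
    {"slide": [-1.3, -0.8, 2], "yaw": 0, "grip": 8},
    {"slide": [-2.6, -1.6, 0], "yaw": 0, "grip": 8},
    {"slide": [-2.6, -1.6, 0], "yaw": 0, "grip": 8},
  ],
)

```text
clock: 23.6
tcp_pos: [559.7, 213.5, 182.2]
ee_rot: [[0.059, 0.924, -0.377], [0.068, -0.381, -0.922], [-0.996, 0.029, -0.086]]
ft_force: [0.7, -0.3, -0.3]
finger_gap: 80.2
```

Request:
jog_arm(
  motion=[
    {"slide": [-2.6, -1.6, 0], "yaw": 0, "grip": 8},
    {"slide": [-2.6, -1.6, 0], "yaw": 0, "grip": 8},
    {"slide": [-2.6, -1.6, 0], "yaw": 0, "grip": 8},
    {"slide": [-2.6, -1.6, 0], "yaw": 0, "grip": 8},
    {"slide": [0, 0, 0], "yaw": 0, "grip": 8},
  ],
)

```text
clock: 24.02
tcp_pos: [446.5, 143.7, 187.2]
ee_rot: [[0.063, 0.924, -0.376], [0.066, -0.38, -0.923], [-0.996, 0.033, -0.084]]
ft_force: [-1.1, -0.2, -0.2]
finger_gap: 80.5
```

```bash
python3 j.py; python3 w.py w8 switch_module:4 meter_module:40 supply_module:0; python3 - <<'E'
from h import *
d=np.load('pics/w8.npy',allow_pickle=True).item()
print(proj(d['f'],[[440.5,141.2,80],[439.6,139.6,40],[621,248,44]],d['s']).round())
E
```

```text
[  4.6  35.6 -41.7 121.9  43.2  32.1 -90.1] [446.5 143.7 187.2] jaw -22.3 tilt [0.063 0.066] 80.5
24.0167 [446.5 143.7 187.2] [[0.063, 0.924, -0.376], [0.066, -0.38, -0.923], [-0.996, 0.033, -0.084]] 80.53537623456543
switch_module [358.   0. 401.  40.] 0.96
switch_module [370.  22.] 0.66 [621.9 248.7   4. ]
meter_module [222. 174. 271. 234.] 0.95
supply_module [191. 146. 301. 237.] 0.63
supply_module [248. 187.] 0.98 [442.8 138.8   0. ]
[[246. 204.]
 [245. 196.]
 [387.   9.]]
```

View pics/w8.png

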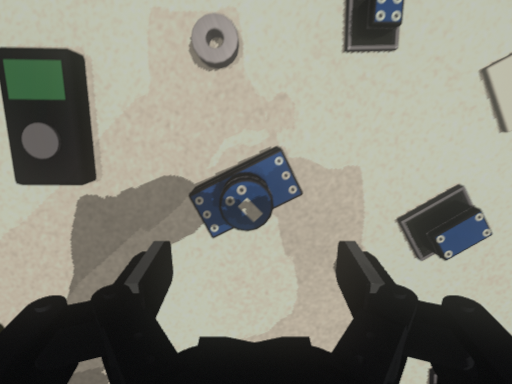

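Request:
jog_arm(
  motion=[
    {"slide": [-0.2, 0, -1.5], "yaw": 0.1, "grip": 8},
    {"slide": [-0.2, 0, -1.5], "yaw": 0.1, "grip": 8},
    {"slide": [0, 0, -1.5], "yaw": 0.1, "grip": 8},
    {"slide": [0, 0, -1.5], "yaw": 0.1, "grip": 8},
    {"slide": [0, 0, -1], "yaw": 0.1, "grip": 8},
  ],
)

```text
clock: 24.78
tcp_pos: [455.1, 154.7, 117.1]
ee_rot: [[0.03, 0.991, 0.133], [0.108, 0.129, -0.986], [-0.994, 0.044, -0.103]]
ft_force: [0.3, 0.1, -0.8]
finger_gap: 80.0
```

```bash
python3 j.py
```

```text
[  5.3  45.3 -42.8 122.5  58.1  28.8 -72.8] [455.1 154.7 117.1] jaw 7.4 tilt [0.03  0.108] 80.0
```

Request:
jog_arm(
  motion=[
    {"slide": [-0.7, -0.5, 0], "yaw": 0, "grip": 8},
    {"slide": [-0.7, -0.5, 0], "yaw": 0, "grip": 8},
    {"slide": [0, 0, 0], "yaw": 0, "grip": 8},
    {"slide": [0, 0, 0], "yaw": 0, "grip": 8},
    {"slide": [0, 0, -2.5], "yaw": 0, "grip": 8},
  ],
)

```text
clock: 25.2
tcp_pos: [442.5, 145.8, 93.0]
ee_rot: [[0.034, 0.992, 0.125], [0.112, 0.121, -0.986], [-0.993, 0.047, -0.107]]
ft_force: [0.4, -0.1, -0.7]
finger_gap: 79.8
```

```bash
python3 j.py
```

```text
[  2.6  46.2 -37.1 126.   66.6  22.7 -80.9] [442.5 145.8  93. ] jaw 6.9 tilt [0.034 0.112] 79.8
```

Request:
jog_arm(
  motion=[
    {"slide": [0, 0, -1.3], "yaw": 0, "grip": 8},
    {"slide": [0, 0, -1.3], "yaw": 0, "grip": 8},
    {"slide": [0, 0, -1.2], "yaw": 0, "grip": 8},
    {"slide": [0, 0, 0], "yaw": 0, "grip": 8},
    {"slide": [0, 0, 0], "yaw": 0, "grip": 8},
  ],
)

```text
clock: 25.62
tcp_pos: [444.1, 147.0, 55.4]
ee_rot: [[0.039, 0.992, 0.121], [0.113, 0.116, -0.987], [-0.993, 0.052, -0.107]]
ft_force: [-0.9, 0.7, 0.4]
finger_gap: 80.0
```

```bash
python3 j.py
```

```text
[ -2.   49.4 -29.7 127.1  80.9  17.1 -94.4] [444.1 147.   55.4] jaw 6.6 tilt [0.039 0.113] 80.0
```

Request:
jog_arm(
  motion=[
    {"slide": [-0.1, -0.3, -0.4], "yaw": 0, "grip": 8},
    {"slide": [0, 0, 0], "yaw": 0, "grip": 4},
    {"slide": [0, 0, 0], "yaw": 0, "grip": 4},
    {"slide": [0, 0, 0], "yaw": 0, "grip": 4},
    {"slide": [0, 0, 0], "yaw": 0, "grip": 4},
  ],
  force=30,
)

```text
clock: 26.03
tcp_pos: [445.0, 145.5, 55.7]
ee_rot: [[0.045, 0.992, 0.119], [0.115, 0.113, -0.987], [-0.992, 0.058, -0.109]]
ft_force: [-0.6, -0.6, -1.9]
finger_gap: 47.1
```

Request:
jog_arm(
  motion=[
    {"slide": [0, 0, 0], "yaw": 0, "grip": 4},
    {"slide": [0, 0, 0], "yaw": 0, "grip": 4},
    {"slide": [0, 0, 1], "yaw": 0, "grip": 4},
    {"slide": [0, 0, 2], "yaw": 0, "grip": 4},
    {"slide": [0, 0, 2], "yaw": 0, "grip": 4},
  ],
)

```text
clock: 26.45
tcp_pos: [443.6, 145.1, 104.9]
ee_rot: [[0.04, 0.992, 0.12], [0.113, 0.114, -0.987], [-0.993, 0.053, -0.108]]
ft_force: [-0.1, -0.1, -1.4]
finger_gap: 47.6
```

```bash
python3 j.py
```

```text
[  2.4  44.5 -36.5 125.9  62.5  22.2 -77.3] [443.6 145.1 104.9] jaw 6.6 tilt [0.04  0.113] 47.6
```

Request:
jog_arm(
  motion=[
    {"slide": [0.3, 3, 0], "yaw": 0.05, "grip": 4},
    {"slide": [0.3, 3, 0], "yaw": 0.05, "grip": 4},
    {"slide": [0.3, 3, 0], "yaw": 0.05, "grip": 4},
    {"slide": [0.3, 3, 0], "yaw": 0.05, "grip": 4},
    {"slide": [0.3, 3, 0], "yaw": 0.05, "grip": 4},
  ],
)

```text
clock: 26.87
tcp_pos: [459.8, 288.2, 107.8]
ee_rot: [[0.013, 0.935, 0.354], [0.108, 0.351, -0.93], [-0.994, 0.051, -0.096]]
ft_force: [0.8, 2.1, -1.1]
finger_gap: 47.3
```

Request:
jog_arm(
  motion=[
    {"slide": [0.4, 3, 0], "yaw": 0, "grip": 4},
    {"slide": [0.4, 3, 0], "yaw": 0, "grip": 4},
    {"slide": [0.4, 3, 0], "yaw": 0, "grip": 4},
    {"slide": [0.4, 2.8, 0], "yaw": 0, "grip": 4},
    {"slide": [0, 0, 0], "yaw": 0, "grip": 4},
  ],
)

```text
clock: 27.28
tcp_pos: [474.2, 418.5, 108.2]
ee_rot: [[0.009, 0.933, 0.359], [0.115, 0.356, -0.927], [-0.993, 0.05, -0.104]]
ft_force: [0.2, 0.9, -0.5]
finger_gap: 47.5
```

Request:
jog_arm(
  motion=[
    {"slide": [0, 0, 0], "yaw": 0, "grip": 4},
    {"slide": [0, 0, 0], "yaw": 0, "grip": 4},
    {"slide": [0, 0, 0], "yaw": 0, "grip": 4},
    {"slide": [0, 0, 0], "yaw": 0, "grip": 4},
    {"slide": [0, 0, 0], "yaw": 0, "grip": 4},
  ],
)

```text
clock: 27.7
tcp_pos: [473.2, 416.0, 106.6]
ee_rot: [[0.007, 0.933, 0.36], [0.111, 0.357, -0.928], [-0.994, 0.046, -0.101]]
ft_force: [-0.0, -0.4, -1.7]
finger_gap: 47.5
```

```bash
python3 j.py; python3 w.py w9 meter_dock:0 meter_module:60
```

```text
[-18.5  54.5 -46.5  98.2  50.2  44.  -66.3] [473.2 416.  106.6] jaw 20.9 tilt [0.007 0.111] 47.5
27.7 [473.2 416.  106.6] [[0.007, 0.933, 0.36], [0.111, 0.357, -0.928], [-0.994, 0.046, -0.101]] 47.53264414470352
meter_dock [259. 194.] 0.98 [479.4 424.9   0. ]
meter_module [204. 208. 307. 326.] 0.94
meter_module [251. 251.] 0.69 [480.9 396.8  60. ]
```

View pics/w9.png

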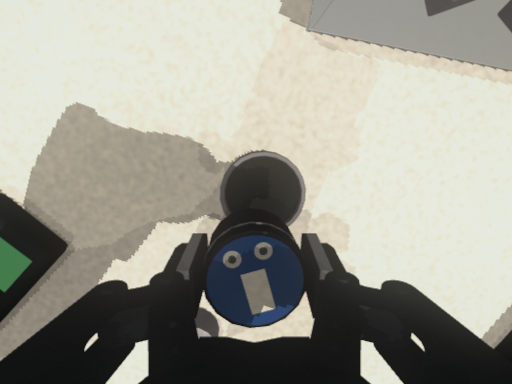

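The meter is held, with its top disc centred near (255,279). The dock ring spans columns 220–305, its far edge at row 151.

```bash
python3 - <<'E'
from crop import *
P=pts('w9',[(255,279),(206,279),(304,279),(255,326)],(0,0),1,131); print(P.round(1),np.linalg.norm(P[1]-P[2]),(P[1]+P[2])/2)
P=pts('w9',[(262.5,151),(220,194),(305,194)],(0,0),1,10); print(P.round(1),np.linalg.norm(P[1]-P[2]),(P[1]+P[2])/2)
d=np.array([-.36,.93,0]); print('c from far',P[0]-d*36)
E
```

```text
[[474.1 411.7 131. ]
 [453.6 404.4 131. ]
 [494.9 419.1 131. ]
 [482.5 389.7 131. ]] 43.85600687416687 [474.26338988 411.73415997 131.        ]
[[468.  461.3  10. ]
 [447.9 416.   10. ]
 [514.2 440.6  10. ]] 70.73153926072314 [481.07410579 428.28556412  10.        ]
c from far [480.98894679 427.81790426  10.        ]
```

Request:
jog_arm(
  motion=[
    {"slide": [0.3, 0.7, -1.2], "yaw": 0, "grip": 4},
    {"slide": [0.3, 0.7, -1.2], "yaw": 0, "grip": 4},
    {"slide": [0, 0, -1.2], "yaw": 0, "grip": 4},
    {"slide": [0, 0, -1], "yaw": 0, "grip": 4},
    {"slide": [0, 0, 0], "yaw": 0, "grip": 4},
  ],
)

```text
clock: 28.37
tcp_pos: [480.0, 432.6, 55.6]
ee_rot: [[0.008, 0.933, 0.36], [0.112, 0.357, -0.927], [-0.994, 0.047, -0.102]]
ft_force: [1.0, -0.6, -1.2]
finger_gap: 47.5
```

Request:
jog_arm(
  motion=[
    {"slide": [0, 0, -1.2], "yaw": 0, "grip": 4},
    {"slide": [0, 0, -1], "yaw": 0, "grip": 4},
    {"slide": [0, 0, -0.8], "yaw": 0, "grip": 4},
    {"slide": [0, 0, 0], "yaw": 0, "grip": 4},
    {"slide": [0, 0, 0], "yaw": 0, "grip": 4},
  ],
)

```text
clock: 28.78
tcp_pos: [478.6, 431.6, 20.0]
ee_rot: [[0.005, 0.933, 0.36], [0.109, 0.357, -0.927], [-0.994, 0.044, -0.1]]
ft_force: [-0.1, -0.4, -1.6]
finger_gap: 47.2
```

Request:
jog_arm(
  motion=[
    {"slide": [0, 0, -0.3], "yaw": 0, "grip": 4},
    {"slide": [0, 0, -0.1], "yaw": 0, "grip": 4},
    {"slide": [0, 0, 0], "yaw": 0, "grip": 5.5},
    {"slide": [0, 0, 0], "yaw": 0, "grip": 6},
    {"slide": [0, 0, 0], "yaw": 0, "grip": 6.5},
  ],
)

```text
clock: 29.2
tcp_pos: [479.4, 433.0, 21.3]
ee_rot: [[0.008, 0.933, 0.36], [0.113, 0.357, -0.927], [-0.994, 0.048, -0.102]]
ft_force: [0.9, -0.6, -0.1]
finger_gap: 65.0
```

Request:
jog_arm(
  motion=[
    {"slide": [0, 0, 0.5], "yaw": 0, "grip": 7},
    {"slide": [0, 0, 3], "yaw": 0, "grip": 7},
    {"slide": [0, 0, 3.5], "yaw": 0, "grip": 7.5},
    {"slide": [0, 0, 4], "yaw": 0, "grip": 8.4},
    {"slide": [0, 0, 4], "yaw": 0, "grip": 8.4},
  ],
)

```text
clock: 29.62
tcp_pos: [475.5, 427.2, 167.8]
ee_rot: [[-0.003, 0.933, 0.361], [0.099, 0.359, -0.928], [-0.995, 0.033, -0.094]]
ft_force: [1.0, -0.4, 0.3]
finger_gap: 84.0
```

```bash
python3 j.py; python3 w.py w10 meter_module:4; python3 - <<'E'
from h import *
d=np.load('pics/w10.npy',allow_pickle=True).item()
print(proj(d['f'],[[480.3,428.3,44]],d['s']).round())
E
```

```text
[-17.8  51.3 -50.4  93.3  44.1  52.2 -61.4] [475.5 427.2 167.8] jaw 21.1 tilt [-0.003  0.099] 84.0
29.6167 [475.5 427.2 167.8] [[-0.003, 0.933, 0.361], [0.099, 0.359, -0.928], [-0.995, 0.033, -0.094]] 84.03566365889607
meter_module [229. 169. 280. 220.] 0.66
meter_module [252. 191.] 0.79 [480.  425.4   4. ]
[[255. 197.]]
```

Request:
jog_arm(
  motion=[
    {"slide": [-0.3, -2.8, 0], "yaw": 0.11, "grip": 8.4},
    {"slide": [-0.4, -2.8, 0], "yaw": 0.11, "grip": 8.4},
    {"slide": [-0.4, -2.8, 0], "yaw": 0.11, "grip": 8.4},
    {"slide": [-0.4, -2.8, 0], "yaw": 0.11, "grip": 8.4},
    {"slide": [-0.4, -2.8, 0], "yaw": 0.11, "grip": 8.4},
  ],
)

```text
clock: 30.18
tcp_pos: [453.9, 292.0, 170.1]
ee_rot: [[-0.059, 0.582, 0.811], [0.096, 0.812, -0.576], [-0.994, 0.044, -0.104]]
ft_force: [-0.3, 0.5, 0.2]
finger_gap: 84.3
```

Request:
jog_arm(
  motion=[
    {"slide": [-0.4, -2.8, 0], "yaw": 0.11, "grip": 8.4},
    {"slide": [-0.4, -2.8, 0], "yaw": 0.11, "grip": 8.4},
    {"slide": [-0.4, -2.8, 0], "yaw": 0.11, "grip": 8.4},
    {"slide": [-0.4, -2.8, 0], "yaw": 0.11, "grip": 8.4},
    {"slide": [0, -2, 0], "yaw": 0.11, "grip": 8.4},
  ],
)

```text
clock: 30.6
tcp_pos: [433.8, 148.3, 165.0]
ee_rot: [[-0.108, 0.043, 0.993], [0.04, 0.998, -0.039], [-0.993, 0.035, -0.11]]
ft_force: [-0.4, -0.1, -0.4]
finger_gap: 84.3
```

Request:
jog_arm(
  motion=[
    {"slide": [0, -1, 0], "yaw": 0.1, "grip": 8.4},
    {"slide": [0, 0, 0], "yaw": 0.06, "grip": 8.4},
    {"slide": [0, 0, 0], "yaw": 0, "grip": 8.4},
    {"slide": [0, 0, 0], "yaw": 0, "grip": 8.4},
    {"slide": [0, 0, 0], "yaw": 0, "grip": 8.4},
  ],
)

```text
clock: 31.02
tcp_pos: [431.4, 129.0, 159.7]
ee_rot: [[-0.123, -0.118, 0.985], [0.014, 0.993, 0.121], [-0.992, 0.029, -0.12]]
ft_force: [0.5, 0.4, 0.0]
finger_gap: 84.0
```

```bash
python3 j.py; python3 w.py w11 supply_module:0; python3 - <<'E'
from h import *
d=np.load('pics/w11.npy',allow_pickle=True).item()
print(proj(d['f'],[[439.6,139.6,40]],d['s']).round())
E
```

```text
[ 18.7  54.4 -72.3 115.6  53.5  61.9  16.9] [431.4 129.  159.7] jaw 96.8 tilt [-0.123  0.014] 84.0
31.0167 [431.4 129.  159.7] [[-0.123, -0.118, 0.985], [0.014, 0.993, 0.121], [-0.992, 0.029, -0.12]] 83.98026113149199
supply_module [232. 148. 288. 262.] 0.95
supply_module [260. 202.] 0.89 [440.9 142.6   0. ]
[[259. 210.]]
```

View pics/w11.png

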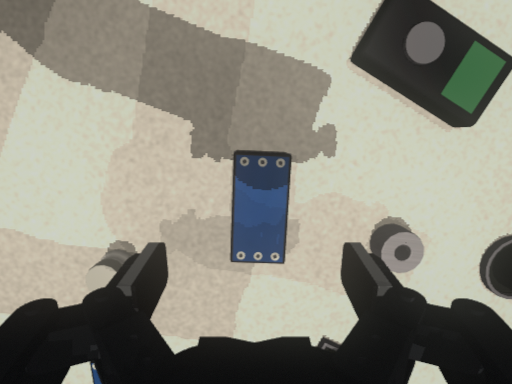

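Request:
jog_arm(
  motion=[
    {"slide": [0.3, 0.6, -2], "yaw": -0.045, "grip": 8.4},
    {"slide": [0.3, 0.6, -2], "yaw": 0, "grip": 8.4},
    {"slide": [0, 0, -2], "yaw": 0, "grip": 8.4},
    {"slide": [0, 0, -1], "yaw": 0, "grip": 8.4},
    {"slide": [0, 0, 0], "yaw": 0, "grip": 8.4},
  ],
)

```text
clock: 31.58
tcp_pos: [439.3, 144.7, 89.4]
ee_rot: [[-0.115, -0.071, 0.991], [0.022, 0.997, 0.075], [-0.993, 0.03, -0.113]]
ft_force: [-0.2, -0.2, 0.1]
finger_gap: 83.7
```

```bash
python3 j.py
```

```text
[ 14.4  60.1 -66.1 116.8  62.2  56.4   8.5] [439.3 144.7  89.4] jaw 94.1 tilt [-0.115  0.022] 83.7
```

Request:
jog_arm(
  motion=[
    {"slide": [-0.1, -0.3, -1.5], "yaw": 0, "grip": 8.4},
    {"slide": [0, -0.1, -1.5], "yaw": 0, "grip": 8.4},
    {"slide": [0, 0, -1], "yaw": 0, "grip": 8.4},
    {"slide": [0, 0, -0.5], "yaw": 0, "grip": 8.4},
    {"slide": [0, 0, 0], "yaw": 0, "grip": 8.4},
  ],
)

```text
clock: 32.0
tcp_pos: [439.7, 142.9, 45.8]
ee_rot: [[-0.111, -0.072, 0.991], [0.025, 0.997, 0.075], [-0.993, 0.033, -0.109]]
ft_force: [0.2, 0.1, 0.5]
finger_gap: 84.2
```

```bash
python3 j.py
```

```text
[ 13.2  63.9 -62.8 117.9  68.3  53.7   4.9] [439.7 142.9  45.8] jaw 94.1 tilt [-0.111  0.025] 84.2
```

Request:
jog_arm(
  motion=[
    {"slide": [-0.1, -0.2, -1.2], "yaw": 0, "grip": 8.4},
    {"slide": [0, 0, -1.2], "yaw": 0, "grip": 8.4},
    {"slide": [0, 0, -1], "yaw": 0, "grip": 8.4},
    {"slide": [0, 0, 0], "yaw": 0, "grip": 8.4},
    {"slide": [0, 0, 0], "yaw": 0, "grip": 8.4},
  ],
)

```text
clock: 32.42
tcp_pos: [441.0, 143.0, 14.2]
ee_rot: [[-0.106, -0.071, 0.992], [0.028, 0.997, 0.075], [-0.994, 0.036, -0.104]]
ft_force: [-0.1, 1.0, 0.8]
finger_gap: 84.0
```

Request:
jog_arm(
  motion=[
    {"slide": [0, 0, -0.2], "yaw": 0, "grip": 4.5},
    {"slide": [0, 0, 0], "yaw": 0, "grip": 4.5},
    {"slide": [0, 0, 0], "yaw": 0, "grip": 4.5},
    {"slide": [0, 0, 0], "yaw": 0, "grip": 4.5},
    {"slide": [0, 0, 0], "yaw": 0, "grip": 4.5},
  ],
  force=50,
)

```text
clock: 32.83
tcp_pos: [442.2, 143.3, 14.5]
ee_rot: [[-0.103, -0.071, 0.992], [0.029, 0.997, 0.075], [-0.994, 0.036, -0.1]]
ft_force: [-0.1, -0.8, -2.2]
finger_gap: 51.3
```

```bash
python3 j.py
```

```text
[ 12.3  66.7 -60.4 118.2  73.2  52.    2. ] [442.2 143.3  14.5] jaw 94.1 tilt [-0.103  0.029] 51.3
```

Request:
jog_arm(
  motion=[
    {"slide": [0, 0, 1], "yaw": 0, "grip": 4.5},
    {"slide": [0, 0, 2], "yaw": 0, "grip": 4.5},
    {"slide": [0, 0, 2.5], "yaw": 0, "grip": 4.5},
    {"slide": [0, 0, 2.5], "yaw": 0, "grip": 4.5},
    {"slide": [0.2, -1.5, 2], "yaw": 0, "grip": 4.5},
  ],
)

```text
clock: 33.25
tcp_pos: [440.4, 129.7, 116.8]
ee_rot: [[-0.111, -0.076, 0.991], [0.029, 0.996, 0.08], [-0.993, 0.037, -0.109]]
ft_force: [1.4, 0.1, -2.0]
finger_gap: 51.1
```

Request:
jog_arm(
  motion=[
    {"slide": [0.6, -2.4, 0], "yaw": 0, "grip": 4.5},
    {"slide": [0.6, -2.8, 0], "yaw": 0, "grip": 4.5},
    {"slide": [0.6, -2.8, 0], "yaw": 0, "grip": 4.5},
    {"slide": [0.6, -2.8, 0], "yaw": 0, "grip": 4.5},
    {"slide": [0.6, -2.8, 0], "yaw": 0, "grip": 4.5},
  ],
)

```text
clock: 33.67
tcp_pos: [472.2, -3.6, 126.8]
ee_rot: [[-0.1, -0.091, 0.991], [0.036, 0.995, 0.095], [-0.994, 0.045, -0.096]]
ft_force: [1.1, 0.5, -2.8]
finger_gap: 51.1
```

```bash
python3 j.py
```

```text
[ 33.6  57.7 -69.6 114.1  58.2  61.2  30.7] [472.2  -3.6 126.8] jaw 95.2 tilt [-0.1    0.036] 51.1
```

Request:
jog_arm(
  motion=[
    {"slide": [0.4, -2.8, 0], "yaw": 0, "grip": 4.5},
    {"slide": [0.4, -2.8, 0], "yaw": 0, "grip": 4.5},
    {"slide": [0.4, -2.8, 0], "yaw": 0, "grip": 4.5},
    {"slide": [0.4, -2.8, 0], "yaw": 0, "grip": 4.5},
    {"slide": [0.4, -2.8, 0], "yaw": 0, "grip": 4.5},
  ],
)

```text
clock: 34.08
tcp_pos: [491.6, -150.2, 130.1]
ee_rot: [[-0.099, -0.094, 0.991], [0.038, 0.994, 0.098], [-0.994, 0.047, -0.094]]
ft_force: [0.1, 0.9, -2.7]
finger_gap: 51.6
```

Request:
jog_arm(
  motion=[
    {"slide": [0.4, -2.8, 0], "yaw": 0.05, "grip": 4.5},
    {"slide": [0.4, -2.8, 0], "yaw": 0.05, "grip": 4.5},
    {"slide": [0.4, -2.8, 0], "yaw": 0.05, "grip": 4.5},
    {"slide": [0.3, -2.8, 0], "yaw": 0.05, "grip": 4.5},
    {"slide": [0, -2.8, 0], "yaw": 0.05, "grip": 4.5},
  ],
)

```text
clock: 34.5
tcp_pos: [505.5, -297.3, 133.0]
ee_rot: [[-0.104, -0.348, 0.932], [0.014, 0.936, 0.351], [-0.994, 0.049, -0.093]]
ft_force: [1.6, -0.5, -2.2]
finger_gap: 50.7
```

```bash
python3 j.py
```

```text
[ 58.   63.6 -71.3  94.3  60.   76.4  84.1] [ 505.5 -297.3  133. ] jaw 110.4 tilt [-0.104  0.014] 50.7
```

Request:
jog_arm(
  motion=[
    {"slide": [0.2, -2.8, 0], "yaw": 0, "grip": 4.5},
    {"slide": [0.2, -2.8, 0], "yaw": 0, "grip": 4.5},
    {"slide": [0.2, -2.6, -0.5], "yaw": 0, "grip": 4.5},
    {"slide": [0.1, -1.8, -1], "yaw": 0, "grip": 4.5},
    {"slide": [0, -0.8, -1], "yaw": 0, "grip": 4.5},
  ],
)

```text
clock: 34.92
tcp_pos: [511.3, -415.2, 111.3]
ee_rot: [[-0.1, -0.345, 0.933], [0.014, 0.937, 0.348], [-0.995, 0.048, -0.089]]
ft_force: [-0.5, 0.5, -1.6]
finger_gap: 51.4
```

Request:
jog_arm(
  motion=[
    {"slide": [0, 0, -1], "yaw": 0, "grip": 4.5},
    {"slide": [0, 0, -0.5], "yaw": 0, "grip": 4.5},
    {"slide": [0, 0, 0], "yaw": 0, "grip": 4.5},
    {"slide": [0, 0, 0], "yaw": 0, "grip": 4.5},
    {"slide": [0, 0, 0], "yaw": 0, "grip": 4.5},
  ],
)

```text
clock: 35.33
tcp_pos: [509.6, -411.1, 92.8]
ee_rot: [[-0.104, -0.348, 0.932], [0.02, 0.936, 0.352], [-0.994, 0.055, -0.09]]
ft_force: [0.4, -0.2, -2.9]
finger_gap: 51.3
```

```bash
python3 j.py; python3 w.py w12 supply_dock:0 supply_module:60
```

```text
[ 62.6  69.2 -69.   82.5  63.2  78.9  98.7] [ 509.6 -411.1   92.8] jaw 110.4 tilt [-0.104  0.02 ] 51.3
35.3333 [ 509.6 -411.1   92.8] [[-0.104, -0.348, 0.932], [0.02, 0.936, 0.352], [-0.994, 0.055, -0.09]] 51.26060043550027
supply_dock [192. 125. 291. 140.] 0.73
supply_module [191. 139. 317. 342.] 0.77
supply_module [255. 232.] 0.66 [ 511.8 -406.    60. ]
```

View pics/w12.png

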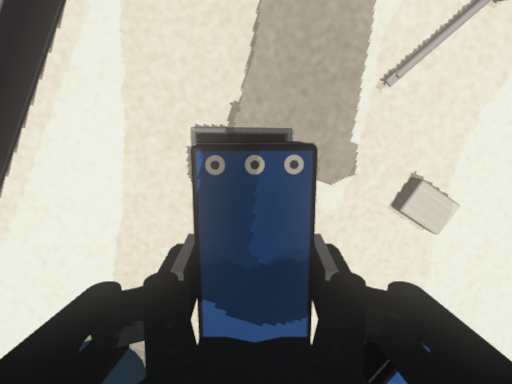

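The supply is held, with its end screws at (215,165), (255,165) and (294,164). The dock's far rim runs from (192,128) to (292,128).

```bash
python3 - <<'E'
from crop import *
u=np.array([np.cos(np.radians(19.6)),np.sin(np.radians(19.6)),0])
P=pts('w12',[(215,165),(255,165),(294,164)],(0,0),1,118.3); print(P.round(1),ang(P[0],P[2]),np.linalg.norm(P[0]-P[2])); v=np.array([np.cos(np.radians(20.4)),np.sin(np.radians(20.4)),0]); print('mod c',(P[0]+P[2])/2+44*v)
P=pts('w12',[(192,128),(292,128)],(0,0),1,10); print(P.round(1),ang(P[0],P[1]),np.linalg.norm(P[0]-P[1])); print('dock c',P.mean(0)+64*u)
E
```

```text
[[ 472.  -442.1  118.3]
 [ 466.5 -426.8  118.3]
 [ 460.6 -411.8  118.3]] 110.70928200483624 32.3305800235431
mod c [ 507.54043521 -411.59967768  118.3       ]
[[ 467.2 -469.5   10. ]
 [ 441.3 -399.6   10. ]] 110.3583867209403 74.6111299184874
dock c [ 514.52901528 -413.05982459   10.        ]
```

Request:
jog_arm(
  motion=[
    {"slide": [0.3, -0.1, -1.2], "yaw": 0, "grip": 4.5},
    {"slide": [0.3, 0, -1.2], "yaw": 0, "grip": 4.5},
    {"slide": [0, 0, -1.2], "yaw": 0, "grip": 4.5},
    {"slide": [0, 0, -0.6], "yaw": 0, "grip": 4.5},
    {"slide": [0, 0, 0], "yaw": 0, "grip": 4.5},
  ],
)

```text
clock: 36.0
tcp_pos: [516.4, -413.7, 46.6]
ee_rot: [[-0.103, -0.346, 0.932], [0.018, 0.937, 0.35], [-0.995, 0.053, -0.09]]
ft_force: [0.4, 0.0, -2.4]
finger_gap: 51.2
```

Request:
jog_arm(
  motion=[
    {"slide": [0, 0.1, -1], "yaw": 0, "grip": 4.5},
    {"slide": [0, 0, -0.8], "yaw": 0, "grip": 4.5},
    {"slide": [0, 0, -0.6], "yaw": 0, "grip": 4.5},
    {"slide": [0, 0, 0], "yaw": 0, "grip": 4.5},
    {"slide": [0, 0, 0], "yaw": 0, "grip": 4.5},
  ],
)

```text
clock: 36.42
tcp_pos: [515.9, -412.3, 18.7]
ee_rot: [[-0.104, -0.346, 0.932], [0.019, 0.937, 0.35], [-0.994, 0.054, -0.091]]
ft_force: [-0.1, 0.0, 0.8]
finger_gap: 51.2
```

On the floor (force reversed). I release and retreat.

Request:
jog_arm(
  motion=[
    {"slide": [0, 0, 0], "yaw": 0, "grip": 6},
    {"slide": [0, 0, 0], "yaw": 0, "grip": 6.5},
    {"slide": [0, 0, 0], "yaw": 0, "grip": 7},
    {"slide": [0, 0, 0.5], "yaw": 0, "grip": 7},
    {"slide": [0, 0, 3], "yaw": 0, "grip": 7},
  ],
)

```text
clock: 36.83
tcp_pos: [513.8, -412.0, 51.6]
ee_rot: [[-0.109, -0.346, 0.932], [0.021, 0.937, 0.35], [-0.994, 0.058, -0.095]]
ft_force: [-0.4, -0.4, -0.8]
finger_gap: 69.9
```

Request:
jog_arm(
  motion=[
    {"slide": [0, 0, 4], "yaw": 0, "grip": 8},
    {"slide": [0, 0, 4], "yaw": 0, "grip": 8},
    {"slide": [0, 0, 4], "yaw": 0, "grip": 8},
    {"slide": [0, 0, 4], "yaw": 0, "grip": 8},
    {"slide": [0, 0, 4], "yaw": 0, "grip": 8},
  ],
)

```text
clock: 37.25
tcp_pos: [510.8, -410.1, 257.7]
ee_rot: [[-0.114, -0.348, 0.931], [0.024, 0.935, 0.353], [-0.993, 0.063, -0.099]]
ft_force: [0.7, 0.1, -0.3]
finger_gap: 79.8
```

Request:
jog_arm(
  motion=[
    {"slide": [-1, 3, 1], "yaw": 0, "grip": 8},
    {"slide": [-1, 3, 1], "yaw": 0, "grip": 8},
    {"slide": [-1, 3, 0], "yaw": 0, "grip": 8},
    {"slide": [-1, 3, 0], "yaw": 0, "grip": 8},
    {"slide": [-1, 3, 0], "yaw": 0, "grip": 8},
  ],
)

```text
clock: 37.67
tcp_pos: [465.5, -259.7, 295.1]
ee_rot: [[-0.088, -0.333, 0.939], [0.016, 0.942, 0.336], [-0.996, 0.044, -0.077]]
ft_force: [0.2, 0.3, 0.6]
finger_gap: 80.1
```

```bash
python3 j.py; python3 chk.py; python3 - <<'E'
from h import *
f=grab_frame('top')
D=dict(supply=(513,-413,19.6,104,52,120,68),transformer=(595,-231.3,-17.4,60,60,76,76),meter=(480,428.3,0,48,48,64,64),relay=(629,14,9.5,56,34,72,50),switch=(621,248,-21.5,28,28,44,44))
tiles=[]
for n,(x,y,a,l,w,L,W) in D.items():
    u,v=proj(f,[[x,y,20]])[0]; r=28; u0,v0=int(u)-r,int(v)-r; s=9
    im=cv2.resize(f['frame'][v0:v0+2*r,u0:u0+2*r],None,fx=s,fy=s,interpolation=cv2.INTER_CUBIC)[:,:]
    # blue top centroid at z=44
    hsv=cv2.cvtColor(im,cv2.COLOR_BGR2HSV); b=cv2.inRange(hsv,(100,110,40),(130,255,255))
    k,lab,st,ce=cv2.connectedComponentsWithStats(b)
    i=1+np.argmax(st[1:,4]); ct=max(cv2.findContours((lab==i).astype(np.uint8),0,1)[0],key=cv2.contourArea)
    P=np.array([at(f,((p[0]+.5)/s+u0-.5,(p[1]+.5)/s+v0-.5),44)[:2] for p in ct[:,0]],np.float32); q=cv2.minAreaRect(P)
    print(n,'top at',np.round(q[0],1),np.round(q[1]),'dock',(x,y),'err',np.round(np.array(q[0])-(x,y),1))
    tiles.append(cv2.resize(im,(266,266)))
tiles.append(np.zeros_like(tiles[0]))
cv2.imwrite('pics/final.png',np.vstack([np.hstack(tiles[:3]),np.hstack(tiles[3:])]))
E
```

```text
[ 62.1  49.1 -78.8  94.7  46.2  82.7  85.9] [ 465.5 -259.7  295.1] jaw 109.5 tilt [-0.088  0.016] 80.1
top supply [] (512, -413)
top transformer [([599.0, -234.0], 0.59)] (595, -231.3)
top meter [([488.0, 427.0], 0.5)] (479, 429)
top relay [([634.0, 17.0], 0.55)] (629, 14)
top switch [([623.0, 258.0], 0.5), ([491.0, 431.0], 0.44)] (620, 248)
scene supply [([486.0, 420.0], 0.5)] (512, -413)
scene transformer [([590.0, -245.0], 0.73), ([632.0, 14.0], 0.25)] (595, -231.3)
scene meter [([513.0, -413.0], 0.72), ([480.0, 421.0], 0.7)] (479, 429)
scene relay [([637.0, 18.0], 0.93)] (629, 14)
scene switch [([623.0, 250.0], 0.58)] (620, 248)Traceback (most recent call last):
  File "<stdin>", line 11, in <module>
    return _wrapfunc(a, 'argmax', axis=axis, out=out, **kwds)
    return bound(*args, **kwds)
ValueError: attempt to get argmax of an empty sequence
```

The arm hides the supply dock from the top camera, so I move it away and repeat the check.

Request:
jog_arm(
  motion=[
    {"slide": [-0.5, 3.5, 0], "yaw": -0.1, "grip": 8},
    {"slide": [-0.5, 3.5, 0], "yaw": -0.1, "grip": 8},
    {"slide": [-0.5, 3.5, 0], "yaw": -0.1, "grip": 8},
    {"slide": [-0.5, 3.5, 0], "yaw": -0.1, "grip": 8},
    {"slide": [-0.5, 3.5, 0], "yaw": -0.1, "grip": 8},
  ],
)

```text
clock: 38.73
tcp_pos: [440.9, -88.8, 290.4]
ee_rot: [[-0.068, 0.202, 0.977], [0.066, 0.978, -0.198], [-0.995, 0.051, -0.08]]
ft_force: [0.3, 0.4, -0.8]
finger_gap: 79.9
```

Request:
jog_arm(
  motion=[
    {"slide": [0, 3.5, 0], "yaw": -0.1, "grip": 8},
    {"slide": [0, 3.5, 0], "yaw": -0.1, "grip": 8},
    {"slide": [0, 3.5, 0], "yaw": -0.1, "grip": 8},
    {"slide": [0, 1, 0], "yaw": -0.1, "grip": 8},
    {"slide": [0, 0, 0], "yaw": 0, "grip": 8},
  ],
)

```text
clock: 39.15
tcp_pos: [438.6, 38.8, 292.4]
ee_rot: [[-0.033, 0.578, 0.815], [0.092, 0.814, -0.573], [-0.995, 0.056, -0.08]]
ft_force: [-0.1, -0.2, 0.1]
finger_gap: 80.1
```

```bash
python3 j.py; cat > fin.py <<'E'
from h import *
f=grab_frame('top')
D=dict(supply=(513,-413),transformer=(595,-231.3),meter=(480,428.3),relay=(629,14),switch=(621,248))
tiles=[]
for n,(x,y) in D.items():
    u,v=proj(f,[[x,y,20]])[0]; r=28; u0,v0=int(u)-r,int(v)-r; s=9
    im=cv2.resize(f['frame'][v0:v0+2*r,u0:u0+2*r],None,fx=s,fy=s,interpolation=cv2.INTER_CUBIC)
    tiles.append(cv2.resize(im,(266,266)))
    b=cv2.inRange(cv2.cvtColor(im,cv2.COLOR_BGR2HSV),(95,90,30),(135,255,255))
    k,lab,st,ce=cv2.connectedComponentsWithStats(b)
    if k<2: print(n,'no blue'); continue
    i=1+np.argmax(st[1:,4]); ct=max(cv2.findContours((lab==i).astype(np.uint8),0,1)[0],key=cv2.contourArea)
    P=np.array([at(f,((p[0]+.5)/s+u0-.5,(p[1]+.5)/s+v0-.5),44)[:2] for p in ct[:,0]],np.float32); q=cv2.minAreaRect(P)
    print(n,'top at',np.round(q[0],1),np.round(q[1]),'dock',(x,y),'err',np.round(np.array(q[0])-(x,y),1))
tiles.append(np.zeros_like(tiles[0]))
cv2.imwrite('pics/final.png',np.vstack([np.hstack(tiles[:3]),np.hstack(tiles[3:])]))
E
python3 fin.py
```

```text
[ 34.8  33.4 -66.6 112.4  30.4  56.1   9.2] [438.6  38.8 292.4] jaw 54.6 tilt [-0.033  0.092] 80.1
supply top at [ 511.3 -409.3] [106.  52.] dock (513, -413) err [-1.7  3.7]
transformer top at [ 590.8 -230.2] [59. 61.] dock (595, -231.3) err [-4.2  1.1]
meter top at [478.8 423.8] [45. 39.] dock (480, 428.3) err [-1.2 -4.5]
relay top at [628.5  14.4] [55. 34.] dock (629, 14) err [-0.5  0.4]
switch top at [617.5 248.1] [16. 19.] dock (621, 248) err [-3.5  0.1]
```

View pics/final.png

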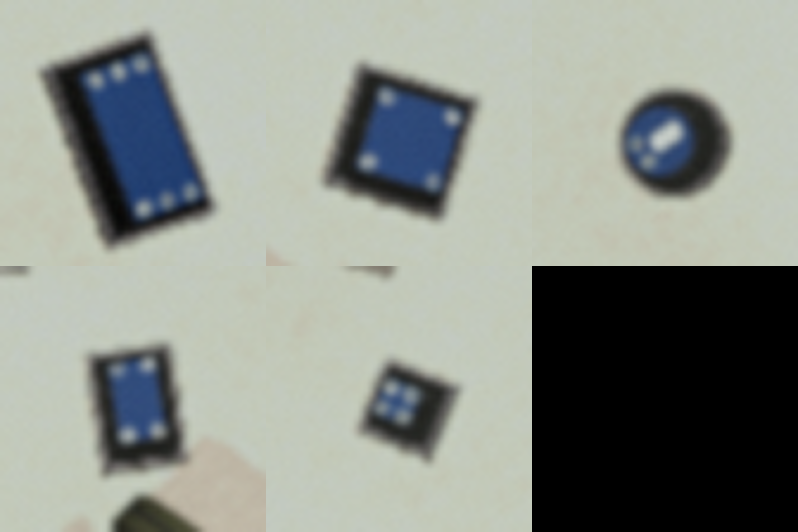

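The picture shows all five modules inside their docks and upright. Each is within 5 mm of its dock centre, and the measured top sizes fit the 44 mm height. I hand in.

```bash
python3 -c "
from station import *
print(close_job())"
```

```text
the job is handed in; nothing more can be done
None
```

I took both piles apart and set each of the five modules in its own dock. The order was relay, transformer, switch, meter, supply. All are released, the arm is clear of everything, and the job was handed in at about 39 s on the robot's clock.

**Final check (top camera):** taking each module's top at 44 mm, every centre lies within 5 mm of its dock's centre (13 mm allowed). The offsets are about 4.1 mm for supply, 4.3 for transformer, 4.7 for meter, 0.6 for relay and 3.5 for switch.

**Flat and upright:** I did not measure the module heights or tilt directly. The oblong and big square tops measured their true sizes in that view. The force readings showed floor contact at release for supply, transformer and switch.

**What went wrong or disagreed:**
- Joint 6 reached its lower limit over the transformer, so I turned the tool and gripped the other pair of faces.
- The tool's tilt crept up to about 7°, but the modules still went in level.
- In the final picture the blue area found for the meter and switch was smaller than their tops, so those two offsets are less certain.
- The trained networks' last check gave larger errors, up to about 15 mm for transformer and 10 mm for switch. It also gave one wrong match each for supply and meter. I went by the fitted outlines and the picture instead.

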